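Lock a bayonet filter cartridge into its spring-loaded head

TASK

Take the lugged filter cartridge from the sloping drain rack and first stand it upright, foot down, on the bare bench and let go of it. Then take it again by the bar on its top, set it into the filter head, feel for the entry slots, push it down against the spring and turn it clockwise (seen from above) to the stop, so that it springs up into its lock and stays locked, upright, when released. Leave the other things on the bench where they are.

Things in the scene. Friction and masses are not known exactly. Their poses are not given: they have to be found in the camera images.
- cartridge_mid (a point): Filter cartridge with two side lugs: steel cylinder 40 mm across, white cap and grip bar, 88 mm long, 0.14-0.28 kg. Point on its axis, 44 mm above the foot; z runs foot to top. In the rack z rises 30 deg above level, away from the robot, with +x steeply down: lugs point down and up. Smooth sides 31-60 mm above the foot; foot chamfered 3 mm; cap 46 mm across at 60-66 mm.
- cartridge_bar (a point): Centre of the cartridge's grip bar, on the axis, 77 mm above the foot. The bar is 34 mm long (along x), 12 mm thick (along y), and 22 mm tall (66-88 mm above the foot), standing on the cap. Axes as cartridge_mid.
- cartridge_lugs (a point): Point on the cartridge's axis midway between its two lugs, 28 mm above the foot. The lugs stick out along +x and -x to 26 mm from the axis; each is 10 mm wide and 6 mm tall. Axes as cartridge_mid.
- rack: Fixed drain rack: grey base 140 x 70 x 6 mm, two thin rails (30 mm over both) sloping at 30 degrees and rising along the rack's +x, which carry the cartridge from below, and a small steel stop plate 40 mm wide at its foot. Origin: centre of the base's underside. The cartridge's sides are free for fingers; lift it straight up.
- head: Fixed filter head. Origin: centre of its underside, on the bench; z up. Aluminium plate 110 x 110 x 6 mm, round sleeve 78 mm across and 56 mm high, open on top, a pipe stub 16 mm thick on either side along +x and -x. A steel bayonet ring is clamped in its mouth.
- head_mouth (a point): Centre of the mouth, top of the bayonet ring, 56 mm above the bench; x as the head's. Bore 43 mm across, ring 12 mm thick. Two opposite slots, 15 mm wide, admit the lugs. They lie roughly along x: the ring is clamped up to 0.25 rad off, either way, unmeasured; look, or press lightly (5 N) at angle after angle until they drop. Off the slots the lugs rest on the ring, foot 25 mm below the mouth.
- head_spring (a point): Centre of the top of the sprung plate at rest, 29 mm below the mouth (a fixed point; not moving with it). The plate pushes the foot up with 4 N here, 9 N at full depth, 47 mm below the mouth. Lugs are under the ring once the foot is 43 mm or more below the mouth: go to 45-46 mm, then turn.
- head_lock (a point): Where cartridge_mid lies when locked: on the head's axis, 4 mm above the mouth (foot 40 mm below it). From the slots turn 76 deg clockwise seen from above to a solid stop, pressed down, then ease off: the spring lifts the lugs 3 mm into notches. A cartridge not turned far enough stays 3 mm lower or pops up 11 mm.
- beaker_mid (a point): Bystander: glass beaker 68 mm across, 85 mm high; point half-way up.
- flask_mid (a point): Bystander: amber bottle 60 mm across, 130 mm high; point half-way up.
- jar_mid (a point): Bystander: low glass jar 52 mm across, 60 mm high; point half-way up.
- spare_mid (a point): Bystander: another steel cartridge, standing, without lugs and with a round knob top, 42 mm across, 89 mm high; point half-way up.
- carton_mid (a point): Bystander: blue box 70 x 110 x 50 mm; point at its centre.
- wrench: Bystander: wrench 150 mm long lying on the bench along its x axis.
- driver: Bystander: screwdriver 180 mm long lying on the bench along its x axis.
Mind the look-alikes: they are no part of the job. What is shaped like the part that bears cartridge_mid but green or purple is not meant.

How it is judged:
On the way:
1. the cartridge stands upright, foot down, on the bare bench, released (angle between cartridge_mid's own z axis and vertical below 0.1 rad and height (world z) of cartridge_mid between 0.04 and 0.048 m and contact force between cartridge and the arm below 0.1 N and contact force between cartridge and the fingers below 0.1 N), for 0.2 s.
At the end, for the whole second after the job is handed in: The cartridge is locked in the filter head, upright within 0.09 rad, on its axis within 4 mm, at rest and released, held down by its lugs in the lock notches: cartridge_mid 2.2 to 6.5 mm above the mouth (horizontal distance between cartridge_mid and head_mouth below 0.004 m and z of cartridge_mid in the frame of head_mouth between 0.0022 and 0.0065 m and angle between cartridge_mid's own z axis and vertical below 0.09 rad and linear speed of cartridge below 0.02 m/s); the robot touches nothing.
It fails at once if a bystander is moved by more than 30 mm or tipped over (distance of any of beaker_mid, flask_mid, jar_mid, spare_mid, carton_mid, wrench, driver from where it was at the start of the episode above 0.03 m).
It also fails if it takes over 64 s, if anything falls off the work surface, if the arm or the gripper's body presses on something with over 40 N, if the wrist force passes 120 N, or if a joint passes its speed limit or range.

ROBOT

A 7-joint arm with a two-finger parallel gripper is mounted at the origin on the work surface. World frame = base frame: x ahead of the robot, y to its left, z up, the work surface at z = 0. Lengths are in m, angles in rad, forces in N, time in s.
With the tool pointing down it reaches from about 0.4 to 0.875 m from the base axis. Payload 4.4 kg.
Tool frame: the origin (TCP) lies on the front face of the gripper's body, between the roots of the fingers; the fingertips stand 73 mm ahead of it and the grasp point (between the pads) lies 54 mm ahead of it; z points along the fingers, y is the direction in which the jaws open and shut (so a half turn about z gives the same grasp; the last joint's range is limited). The gripper opens to 85 mm and grips with 20 to 120 N. Pads are 22 mm wide; open, the fingers measure 114 mm over their backs; the gripper's body (76 mm by 85 mm) begins 54 mm behind the grasp point. The pads swing forward as they close: fully open they stand 13 mm farther back than shut.
Start: joints at [1.226, 0.628, 0.038, 1.517, -0.027, 0.996, -0.02], TCP at [0.179, -0.625, 0.304] pointing down, gripper open.
Joint ranges: [-3.06, 3.06], [-0.37, 2.12], [-1.25, 1.32], [0.18, 2.47], [-1.1, 4.24], [0.23, 1.98], [-2.94, 2.94]. Speed limits (rad/s): [2.57, 2.57, 3.14, 3.14, 3.14, 3.14, 3.14].

INTERFACE

Orientations are given as a unit quaternion [x, y, z, w].
In Python, from cell import telemetry, read_camera, workorder gives the robot as it stands.
- The arm moves only by the tool carry_out, never from a script. Its argument "rows" is a list of rows, each a list of 5 numbers: the gripper's target within -1 to 1 (fully open at 1, half-way at 0, shut at -1), then the shift along the tool's x, y, z each as a share of 1 m, from -1 to 1, then the turn about the tool's z as a share of 0.08 rad, from -1 to 1. A call has exactly 10 rows; each row shifts and turns the commanded pose from where the row before left it, along the tool's axes as they then stand; what a row does not reach is not made up. A row lasts 1/12 s, in which the tool goes at most 41.7 mm and 7.16 degrees, less where a joint would pass 70% of its speed; a pose out of reach is approached as far as the arm can. A call with a number of a shift or a turn outside -1 to 1 is refused whole. A call with a gripper value outside its range is refused whole. The fingers move at their own pace and stop on an object; the grip force is fixed at half the most. Time passes only in rows, so rows that do not move let the fingers close, or fill a call up. It gives the time, the measured TCP pose, the force and the opening at its end, in the units of the state.
- telemetry.observe(): the state, without advancing time (a new reading comes with each control period).
- read_camera(name): name is "scene" or "top" or "wrist"; returns a dict with "image" (480x640x3 uint8, blue, green, red), "intrinsics" (3x3 intrinsics, pixels), "k1" (the pictures are not rectified: a ray, as slopes to the right and down, at radius r is drawn at 1 + k1 r^2 times it, then the intrinsics apply), "pose" (4x4, takes a point from camera to world coordinates). Camera axes: x right, y down, z forward; pixel columns grow to the right and rows downward; lengths in m; the calibration is good to about 2 mm. A picture is of the moment at which its call begins. There is no depth.
- workorder.finish_job(): hands the job in, once; it reports no verdict.
The state is a dict: "clock": time; "joint_pos": joint angles; "joint_vel": joint speeds; "joint_efforts": joint torques, N m; "ee_pos": TCP position; "eef_rot": TCP orientation; "wrist_force": force on the tool from outside, world axes, zero at the start; "moment": the same for the moment, N m; "width": finger opening in m.
Only numpy, scipy, OpenCV 4.12 (cv2) and the standard library are available. Lean on these libraries where they do the work, as an engineer would, in place of code of your own. Each camera call takes 0.05 s, during which the arm holds its last target.

## Working session

There is one attempt and no reset: what is moved stays moved. The work goes in short steps, Python scripts to look and compute and a tool call to move; the robot and the scene stay as the last step left them, time stands still between calls to the robot, and variables do not carry over. Pictures are saved under pics/ and viewed, and the job is handed in when it is done.

Besides the shell and the picture viewer there is one more tool, called after "Call:" as name(argument=value, ...) on one line, values as JSON. carry_out: Moves the arm, as the interface text tells. Its arguments: {"type":"object","properties":{"rows":{"type":"array","items":{"type":"array","items":{"type":"number","minimum":-1,"maximum":1}}}},"required":["rows"]}

```bash
ls; mkdir -p pics; cat > h.py <<'E'
import numpy as np, cv2
from cell import telemetry, read_camera, workorder
from scipy.spatial.transform import Rotation as R
def snap(name, fn):
    d=read_camera(name); cv2.imwrite(f'pics/{fn}.png', d['image'])
    np.savez(f'pics/{fn}.npz', K=d['intrinsics'],k1=d['k1'],T=d['pose']); return d
def load(fn):
    z=np.load(f'pics/{fn}.npz'); return dict(image=cv2.imread(f'pics/{fn}.png'),intrinsics=z['K'],k1=float(z['k1']),pose=z['T'])
def ray(d,u,v):
    K=np.array(d['intrinsics']);T=np.array(d['pose'])
    p=cv2.undistortPoints(np.array([[[u,v]]],float),K,np.array([d['k1'],0,0,0.]))[0,0]
    w=T[:3,:3]@np.array([p[0],p[1],1.]); return T[:3,3],w/np.linalg.norm(w)
def onz(d,u,v,z):
    o,w=ray(d,u,v); return o+w*(z-o[2])/w[2]
def proj(d,P):
    T=np.linalg.inv(np.array(d['pose']));P=np.atleast_2d(P)
    rv=cv2.Rodrigues(T[:3,:3])[0]
    return cv2.projectPoints(P.astype(float),rv,T[:3,3],np.array(d['intrinsics']),np.array([d['k1'],0,0,0.]))[0][:,0]
def tri(l):
    A=np.zeros((3,3));b=np.zeros(3)
    for d,u,v in l:
        o,w=ray(d,u,v);M=np.eye(3)-np.outer(w,w);A+=M;b+=M@o
    return np.linalg.solve(A,b)
E
python3 - <<'E'
from h import *
for n in ['scene','top','wrist']:
    d=snap(n,n+'0'); print(n,np.round(d['pose'],3).tolist(),d['k1'],np.round(d['intrinsics'],1).tolist())
print(telemetry.observe())
E
```

```text
pics
scene [[0.744, 0.431, -0.51, 1.136], [0.668, -0.488, 0.562, -0.714], [-0.007, -0.759, -0.651, 0.875], [0.0, 0.0, 0.0, 1.0]] 0.009888852901152226 [[526.7, 0.0, 322.6], [0.0, 526.7, 239.3], [0.0, 0.0, 1.0]]
top [[-0.015, -0.982, 0.189, 0.294], [-1.0, 0.015, 0.002, -0.054], [-0.005, -0.189, -0.982, 1.414], [0.0, 0.0, 0.0, 1.0]] -0.1988629134909674 [[597.5, 0.0, 315.0], [0.0, 597.5, 243.3], [0.0, 0.0, 1.0]]
wrist [[0.276, -0.914, -0.297, 0.256], [-0.961, -0.262, -0.085, -0.602], [-0.001, 0.309, -0.951, 0.373], [0.0, 0.0, 0.0, 1.0]] -0.03886075674911814 [[342.5, 0.0, 319.9], [0.0, 342.5, 241.1], [0.0, 0.0, 1.0]]
{'clock': 0.15, 'joint_pos': array([ 1.22617607,  0.62914361,  0.03843275,  1.51812461, -0.02697464,
        0.99632304, -0.02000241]), 'joint_vel': array([-0.0002264 , -0.00249371,  0.00129441, -0.00221083,  0.00050182,
       -0.00198589,  0.00130371]), 'joint_efforts': array([ 1.64938807e-03, -5.63801944e+01,  1.22757621e+00, -1.93650591e+01,
        1.10526779e-02,  7.41409720e-03, -1.75052016e-06]), 'ee_pos': array([ 0.17882703, -0.62453245,  0.30319793]), 'eef_rot': array([ 9.90296172e-01,  1.38971015e-01, -1.12687373e-04, -7.31943909e-04]), 'wrist_force': array([0.4990197 , 0.26871996, 1.43030221]), 'moment': array([ 0.01133224, -0.0178072 , -0.01949221]), 'width': 0.08511307421722569}
```

View pics/scene0.png

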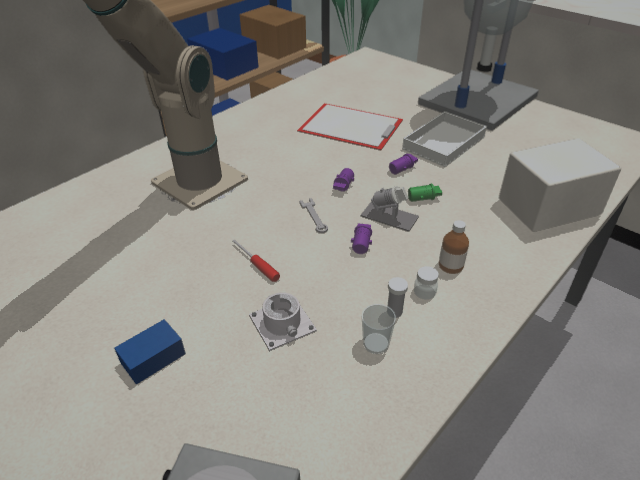

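View pics/top0.png

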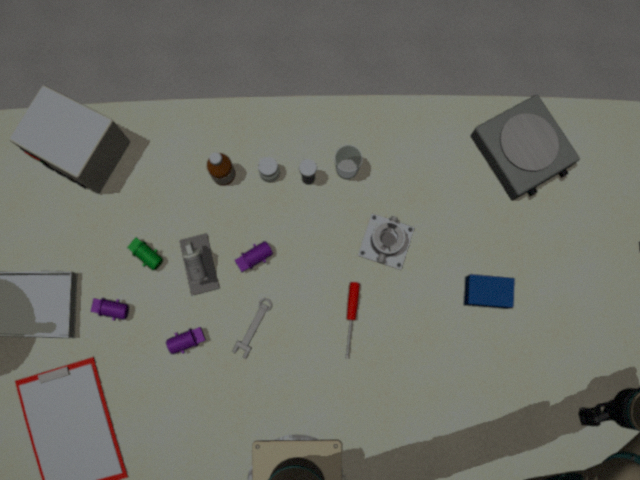

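View pics/wrist0.png

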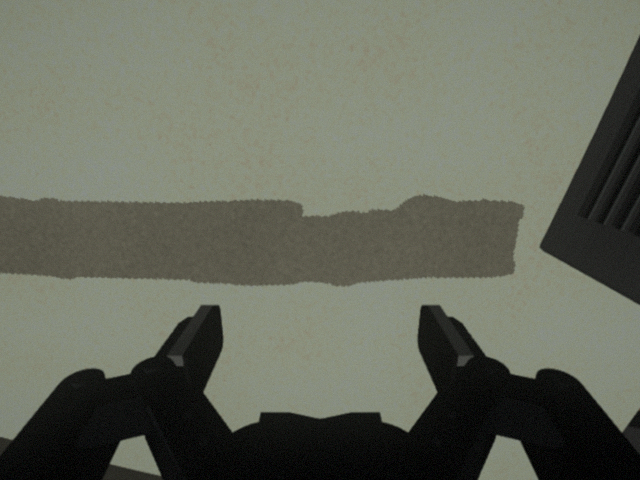

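The cartridge candidates in the scene image are:
- silver in the rack (387,197)
- green (424,192)
- purple (345,180), (403,163) and (362,237)
- the steel spare, standing (397,297)

The description fits the silver one in the rack. I'll check it, and the head, in a close crop.

```bash
python3 - <<'E'
from h import *
s=load('scene0');t=load('top0')
a=cv2.resize(s['image'][170:240,345:435],None,fx=4.4,fy=4.4,interpolation=cv2.INTER_CUBIC)
b=cv2.resize(t['image'][225:300,170:230],None,fx=4.4,fy=4.4,interpolation=cv2.INTER_CUBIC)
c=cv2.resize(s['image'][285:350,245:320],None,fx=4.4,fy=4.4,interpolation=cv2.INTER_CUBIC)
d=cv2.resize(t['image'][205:275,350:420],None,fx=4.4,fy=4.4,interpolation=cv2.INTER_CUBIC)
W=np.zeros((600,800,3),np.uint8)
for im,(y,x) in zip([a,b,c,d],[(0,0),(0,410),(310,0),(290+45,410)]):
    h=min(im.shape[0],600-y);w=min(im.shape[1],800-x);W[y:y+h,x:x+w]=im[:h,:w]
cv2.imwrite('pics/crop0.png',W)
print('rack',onz(t,199,262,0.006),onz(s,387,212,0.006)); print('head top',onz(t,389,237,.056),onz(s,281,304,.056))
for n,u,v in [('red',353,300),('wr',255,325),('pur',255,255),('beaker',347,160),('green',145,252)]: print(n,onz(t,u,v,0.01))
E
```

```text
rack [0.52400214 0.22828236 0.006     ] [0.50879133 0.23513027 0.006     ]
head top [ 0.56798006 -0.22375412  0.056     ] [ 0.56712553 -0.21901725  0.056     ]
red [ 0.42726219 -0.13889845  0.01      ]
wr [0.37173816 0.09217537 0.01      ]
pur [0.53843153 0.09233802 0.01      ]
beaker [ 0.77283219 -0.13358206  0.01      ]
green [0.54963239 0.36183243 0.01      ]
```

View pics/crop0.png

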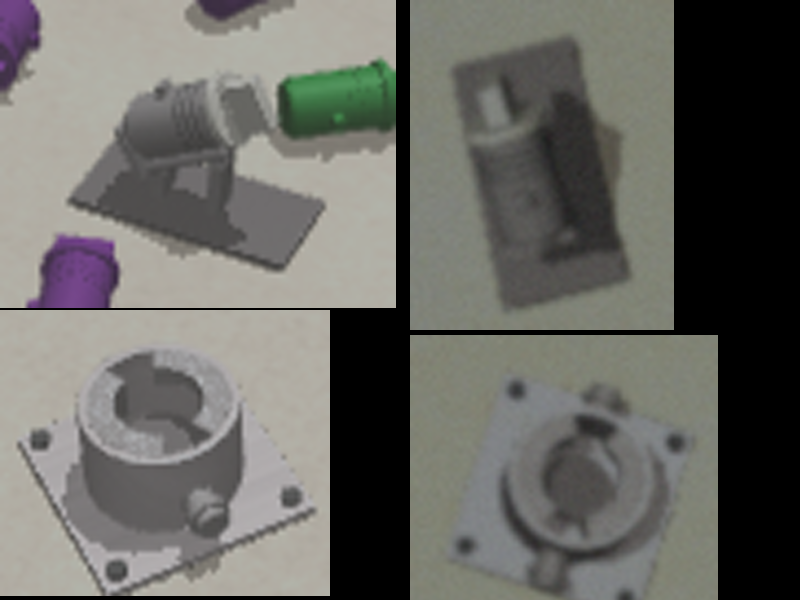

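The crop confirms it: a grey steel body with a white cap and bar, lying in the rack at top-view pixel (195,255). The head is at top-view (389,237), with slots showing in the ring. Next I'll work out moves in tool axes.

```bash
cat >> h.py <<'E'
def plan(target, dyaw=0.0, n=10, grip=1, start=None):
    """rows to move TCP from start (pos,tool-x angle) to target, turning dyaw (+ = ccw from above)"""
    o=telemetry.observe(); p=np.array(o['ee_pos']); Rm=R.from_quat(o['eef_rot']).as_matrix()
    a=np.arctan2(Rm[1,0],Rm[0,0])
    if start is not None: p,a=np.array(start[0],float),start[1]
    st=(np.array(target)-p)/n
    for i in range(n):
        x=np.array([np.cos(a),np.sin(a),0]);y=np.array([np.sin(a),-np.cos(a),0])
        print([grip,round(st@x,4),round(st@y,4),round(-st[2],4),round(-dyaw/n/0.08,3)],end=',\n' if i%10==9 else ',')
        a+=dyaw/n
    print('end',np.round(target,4),round(a,4)); return np.array(target),a
def state():
    o=telemetry.observe();Rm=R.from_quat(o['eef_rot']).as_matrix()
    print('t',round(o['clock'],2),'p',np.round(o['ee_pos'],4),'ax',round(np.arctan2(Rm[1,0],Rm[0,0]),4),'zt',np.round(Rm[:,2],4),'F',np.round(o['wrist_force'],1),'M',np.round(o['moment'],2),'w',round(o['width'],4),'q',np.round(o['joint_pos'],2))
E
python3 - <<'E'
from h import *
state()
t=load('top0')
C=[(170+(x-410)/4.4,225+y/4.4) for x,y in [(455,68),(575,38),(630,280),(507,310)]]
P=np.array([onz(t,u,v,.006) for u,v in C]);print(P,P.mean(0))
m1=(P[0]+P[1])/2-(P[2]+P[3])/2;print(np.linalg.norm(m1),np.linalg.norm(P[0]-P[1]),np.arctan2(m1[1],m1[0]))
plan([0.56,-0.21,0.32],1.52,19)
E
```

```text
t 0.15 p [ 0.1788 -0.6245  0.3032] ax 0.2788 zt [-4.0e-04  1.4e-03 -1.0e+00] F [0.5 0.3 1.4] M [ 0.01 -0.02 -0.02] w 0.0851 q [ 1.23  0.63  0.04  1.52 -0.03  1.   -0.02]
[[0.57761187 0.27580562 0.006     ]
 [0.59338132 0.20884376 0.006     ]
 [0.45905315 0.17638625 0.006     ]
 [0.44334053 0.24374957 0.006     ]] [0.51834672 0.2261963  0.006     ]
0.13811923610211294 0.06879364751571247 0.23571981399572095
[1, np.float64(0.0253), np.float64(-0.0155), np.float64(-0.0009), -1.0],[1, np.float64(0.0264), np.float64(-0.0134), np.float64(-0.0009), -1.0],[1, np.float64(0.0274), np.float64(-0.0112), np.float64(-0.0009), -1.0],[1, np.float64(0.0282), np.float64(-0.009), np.float64(-0.0009), -1.0],[1, np.float64(0.0289), np.float64(-0.0067), np.float64(-0.0009), -1.0],[1, np.float64(0.0293), np.float64(-0.0044), np.float64(-0.0009), -1.0],[1, np.float64(0.0296), np.float64(-0.002), np.float64(-0.0009), -1.0],[1, np.float64(0.0296), np.float64(0.0003), np.float64(-0.0009), -1.0],[1, np.float64(0.0295), np.float64(0.0027), np.float64(-0.0009), -1.0],[1, np.float64(0.0292), np.float64(0.0051), np.float64(-0.0009), -1.0],
[1, np.float64(0.0287), np.float64(0.0074), np.float64(-0.0009), -1.0],[1, np.float64(0.028), np.float64(0.0096), np.float64(-0.0009), -1.0],[1, np.float64(0.0272), np.float64(0.0119), np.float64(-0.0009), -1.0],[1, np.float64(0.0261), np.float64(0.014), np.float64(-0.0009), -1.0],[1, np.float64(0.0249), np.float64(0.016), np.float64(-0.0009), -1.0],[1, np.float64(0.0236), np.float64(0.018), np.float64(-0.0009), -1.0],[1, np.float64(0.0221), np.float64(0.0198), np.float64(-0.0009), -1.0],[1, np.float64(0.0204), np.float64(0.0215), np.float64(-0.0009), -1.0],[1, np.float64(0.0186), np.float64(0.0231), np.float64(-0.0009), -1.0],end [ 0.56 -0.21  0.32] 1.7988
```

Call:
carry_out(rows=[[1,0.025,-0.016,-0.001,-1],[1,0.026,-0.013,-0.001,-1],[1,0.027,-0.011,-0.001,-1],[1,0.028,-0.009,-0.001,-1],[1,0.029,-0.007,-0.001,-1],[1,0.029,-0.004,-0.001,-1],[1,0.03,-0.002,-0.001,-1],[1,0.03,0,-0.001,-1],[1,0.03,0.003,-0.001,-1],[1,0.029,0.005,-0.001,-1]])

```text
clock: 0.98
ee_pos: [0.3797, -0.4053, 0.3139]
eef_rot: [0.857, 0.515, -0.0, -0.0]
wrist_force: [-0.7, -0.0, 1.3]
width: 0.0855
```

Call:
carry_out(rows=[[1,0.029,0.007,-0.001,-1],[1,0.028,0.01,-0.001,-1],[1,0.027,0.012,-0.001,-1],[1,0.026,0.014,-0.001,-1],[1,0.025,0.016,-0.001,-1],[1,0.024,0.018,-0.001,-1],[1,0.022,0.02,-0.001,-1],[1,0.02,0.022,-0.001,-1],[1,0.019,0.023,-0.001,-1],[1,0,0,0,-1]])

```text
clock: 1.82
ee_pos: [0.5646, -0.2029, 0.3233]
eef_rot: [0.585, 0.811, 0.003, 0.0]
wrist_force: [0.7, 0.5, -0.6]
width: 0.0855
```

```bash
python3 - <<'E'
from h import *
snap('wrist','w1');state()
plan([0.535,0.24,0.32],3.37-1.8788,19)
E
```

```text
t 1.87 p [ 0.5625 -0.2059  0.3228] ax 1.8922 zt [ 0.0015  0.0025 -1.    ] F [ 0.3 -0.  -0.8] M [-0.08  0.03  0.02] w 0.0853 q [ 0.57  0.56 -0.43  1.64  0.26  1.    0.38]
[1, np.float64(0.0227), np.float64(0.006), np.float64(0.0001), -0.981],[1, np.float64(0.0222), np.float64(0.0078), np.float64(0.0001), -0.981],[1, np.float64(0.0215), np.float64(0.0095), np.float64(0.0001), -0.981],[1, np.float64(0.0207), np.float64(0.0112), np.float64(0.0001), -0.981],[1, np.float64(0.0197), np.float64(0.0128), np.float64(0.0001), -0.981],[1, np.float64(0.0187), np.float64(0.0143), np.float64(0.0001), -0.981],[1, np.float64(0.0175), np.float64(0.0157), np.float64(0.0001), -0.981],[1, np.float64(0.0162), np.float64(0.017), np.float64(0.0001), -0.981],[1, np.float64(0.0148), np.float64(0.0182), np.float64(0.0001), -0.981],[1, np.float64(0.0134), np.float64(0.0193), np.float64(0.0001), -0.981],
[1, np.float64(0.0118), np.float64(0.0203), np.float64(0.0001), -0.981],[1, np.float64(0.0102), np.float64(0.0212), np.float64(0.0001), -0.981],[1, np.float64(0.0085), np.float64(0.0219), np.float64(0.0001), -0.981],[1, np.float64(0.0067), np.float64(0.0225), np.float64(0.0001), -0.981],[1, np.float64(0.005), np.float64(0.023), np.float64(0.0001), -0.981],[1, np.float64(0.0031), np.float64(0.0233), np.float64(0.0001), -0.981],[1, np.float64(0.0013), np.float64(0.0235), np.float64(0.0001), -0.981],[1, np.float64(-0.0005), np.float64(0.0235), np.float64(0.0001), -0.981],[1, np.float64(-0.0024), np.float64(0.0234), np.float64(0.0001), -0.981],end [0.535 0.24  0.32 ] 3.3834
```

View pics/w1.png

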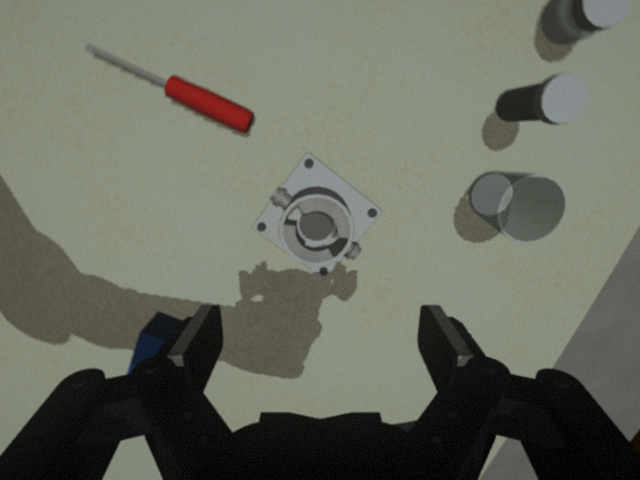

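The wrist view shows the head at (317,230), with slots at about (297,212) and (337,245). The carton is well clear, at the lower left. I'll go on to the rack and measure the head from this picture later.

Call:
carry_out(rows=[[1,0.023,0.006,0,-1],[1,0.022,0.008,0,-1],[1,0.022,0.01,0,-1],[1,0.021,0.011,0,-1],[1,0.02,0.013,0,-1],[1,0.019,0.014,0,-1],[1,0.018,0.016,0,-1],[1,0.016,0.017,0,-1],[1,0.015,0.018,0,-1],[1,0.013,0.019,0,-1]])

```text
clock: 2.7
ee_pos: [0.5465, 0.0266, 0.3228]
eef_rot: [0.228, 0.974, -0.0, -0.0]
wrist_force: [-0.3, -0.3, -0.2]
width: 0.0853
```

Call:
carry_out(rows=[[1,0.012,0.02,0,-1],[1,0.01,0.021,0,-1],[1,0.009,0.022,0,-1],[1,0.007,0.022,0,-1],[1,0.005,0.023,0,-1],[1,0.003,0.023,0,-1],[1,0.001,0.023,0,-1],[1,0,0.023,0,-1],[1,-0.002,0.023,0,-0.5],[1,0,0,0,0]])

```text
clock: 3.53
ee_pos: [0.5292, 0.2398, 0.3232]
eef_rot: [-0.112, 0.994, 0.002, 0.0]
wrist_force: [-0.2, 0.1, 0.6]
width: 0.0859
```

```bash
python3 - <<'E'
from h import *
d=snap('wrist','w2');state()
cv2.imwrite('pics/w2c.png',cv2.resize(d['image'][120:330,190:450],None,fx=3,fy=2.85,interpolation=cv2.INTER_CUBIC))
h=load('w1'); cv2.imwrite('pics/w1c.png',cv2.resize(h['image'][140:290,240:400],None,fx=4,fy=4,interpolation=cv2.INTER_CUBIC))
E
```

```text
t 3.58 p [0.5298 0.2371 0.3229] ax -2.9208 zt [-5.0e-04  1.4e-03 -1.0e+00] F [0.7 0.5 0.4] M [-0.03  0.01  0.  ] w 0.0854 q [ 0.04  0.62 -0.82  1.68  0.51  1.07  0.85]
```

View pics/w2c.png

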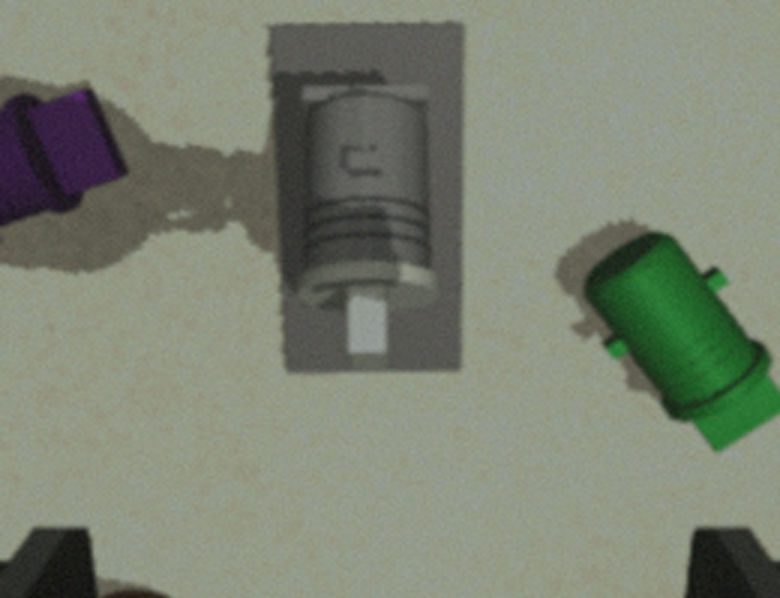

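View pics/w1c.png

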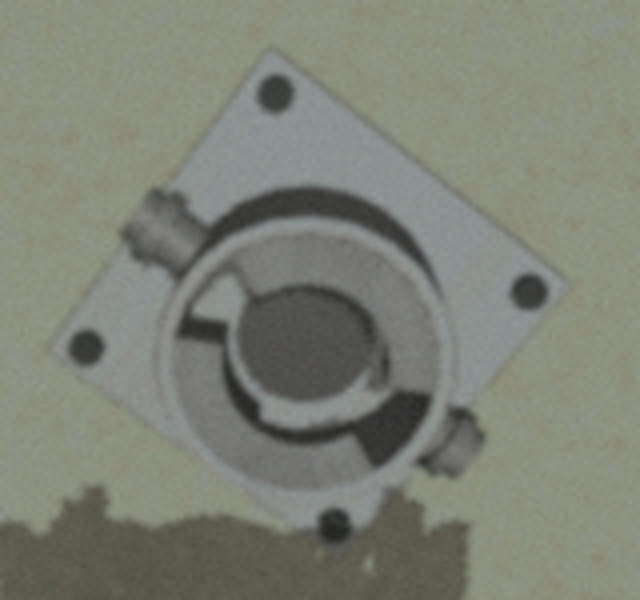

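In the rack crop, the cartridge's white bar top is at crop (367,322), pointing away from the robot. In the head crop, the slots are at about (222,309) and (389,420). Next I'll turn both into coordinates.

```bash
python3 - <<'E'
from h import *
h=load('w1'); f=lambda x,y:(240+(x+.5)/4-.5,140+(y+.5)/4-.5)
pl=np.array([onz(h,*f(x,y),.006) for x,y in [(272,48),(568,287),(50,348)]])
print('plate',pl, np.linalg.norm(pl[0]-pl[1]),np.linalg.norm(pl[0]-pl[2]))
e=pl[1]-pl[0];e2=pl[0]-pl[2];print('edge ang',np.arctan2(e[1],e[0]),np.arctan2(e2[1],e2[0]),'centre',(pl[1]+pl[2])/2)
rim=[onz(h,*f(x,y),.056) for x,y in [(160,356),(455,356),(307,215),(307,497)]]
print('rim',np.mean(rim,0),np.linalg.norm(rim[0]-rim[1]),np.linalg.norm(rim[2]-rim[3]))
o=[onz(h,*f(x,y),.056) for x,y in [(208,300),(407,432),(236,318),(371,409)]]
print('slots',np.round(o,4),np.arctan2(*(o[0]-o[1])[[1,0]]),np.arctan2(*(o[2]-o[3])[[1,0]]),(o[0]+o[1])/2,(o[2]+o[3])/2)
# bar
w=load('w2');t=load('top0');s=load('scene0')
g=lambda x,y:(190+(x+.5)/3-.5,120+(y+.5)/2.85-.5)
b=[g(x,y) for x,y in [(347,286),(386,288),(386,352),(347,352)]]
for z in (.085,.095,.105,.115):
    q=np.array([onz(w,*p,z) for p in b]);print(z,np.round(q.mean(0),4),np.linalg.norm(q[0]-q[1]),np.linalg.norm(q[3]-q[2]),np.linalg.norm((q[0]+q[1]-q[2]-q[3])/2))
ax=(q[3]+q[2]-q[0]-q[1])/2;print('axis',np.arctan2(ax[1],ax[0]))
# rack corners in wrist
c=np.array([onz(w,*g(x,y),.006) for x,y in [(268,26),(463,23),(461,370),(286,371)]]);print(np.round(c,4),c.mean(0))
m=(c[3]+c[2]-c[0]-c[1])/2;print('rack yaw',np.arctan2(m[1],m[0]),np.linalg.norm(m),np.linalg.norm(c[0]-c[1]))
E
```

```text
plate [[ 0.53659374 -0.15106306  0.006     ]
 [ 0.6386396  -0.18810689  0.006     ]
 [ 0.50082198 -0.25297898  0.006     ]] 0.10856151271231582 0.10801144466103696
edge ang -0.34821908837091364 1.233237221478016 centre [ 0.56973079 -0.22054294  0.006     ]
rim [ 0.56923502 -0.21867875  0.056     ] 0.07559492297579883 0.07514845863173213
slots [[ 0.5406 -0.212   0.056 ]
 [ 0.6002 -0.2295  0.056 ]
 [ 0.5487 -0.2143  0.056 ]
 [ 0.5892 -0.2265  0.056 ]] 2.8558297928145815 2.8482499771492478 [ 0.5703973  -0.22075383  0.056     ] [ 0.56896478 -0.22037102  0.056     ]
0.085 [0.5436 0.2369 0.085 ] 0.012093630892890206 0.012341078204358228 0.022341156839347797
0.095 [0.5406 0.2364 0.095 ] 0.011701492597734543 0.011940916382792715 0.021616740555075713
0.105 [0.5377 0.236  0.105 ] 0.011309354302578862 0.011540754561227223 0.020892324270803453
0.115 [0.5347 0.2355 0.115 ] 0.010917216007423226 0.011140592739661708 0.02016790798653137
axis 0.21727914815279756
[[0.4614 0.1809 0.006 ]
 [0.4447 0.249  0.006 ]
 [0.58   0.2821 0.006 ]
 [0.5959 0.2139 0.006 ]] [0.52051137 0.23149068 0.006     ]
rack yaw 0.24041521769486687 0.13891626089008624 0.0701372157420374
```

```bash
python3 - <<'E'
from h import *
w=load('w2');t=load('top0');s=load('scene0')
T=cv2.resize(t['image'][235:270,175:215],None,fx=14,fy=14,interpolation=cv2.INTER_CUBIC)
S=cv2.resize(s['image'][175:225,365:425],None,fx=8,fy=8,interpolation=cv2.INTER_CUBIC)
W=np.zeros((490+0,560,3),np.uint8);W[:]=T
cv2.imwrite('pics/barT.png',W);cv2.imwrite('pics/barS.png',S)
E
```

```text
(no output)
```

View pics/barT.png

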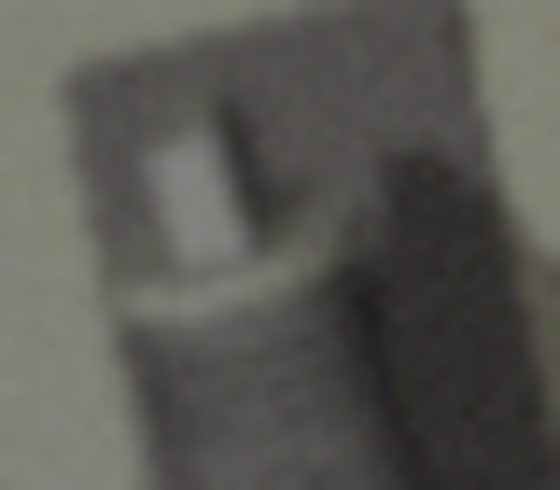

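View pics/barS.png

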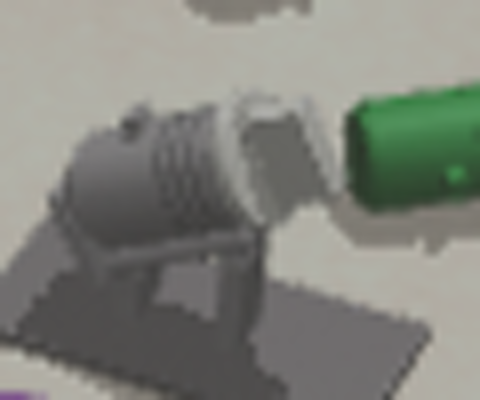

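```bash
python3 - <<'E'
from h import *
w=load('w2');t=load('top0');s=load('scene0')
g=lambda x,y:(190+(x+.5)/3-.5,120+(y+.5)/2.85-.5)
uw=g(367,320);F=tri([(w,*uw),(t,188.7,249.0)]);print('face',F, proj(w,F)-uw,proj(t,F)-[188.7,249])
th=.23;a=np.array([np.cos(th)*.866,np.sin(th)*.866,.5]);r=np.array([np.cos(th)*.5,np.sin(th)*.5,-.866]);y=np.cross(a,r)
B=F+.017*r;print('bar',B,y)
ey=np.array([-np.sin(th),np.cos(th),0])
Sf=B-ey*.006;print('scene pred side face',proj(s,Sf),'seen 400.2,194.8')
foot=B-.077*a;print('foot',foot,'rel rack',foot-np.array([.5194,.229,0]),'low corner',foot+.02*r)
# scene x top-view ray of bar side face
print('sf from w+s', tri([(s,400.2,194.8),(w,*proj(w,Sf)[0])]))
d=(B-np.array([.5194,.229,0]));print('bar lateral in rack',d@ey,'along',d@np.array([np.cos(th),np.sin(th),0]))
E
```

```text
face [0.54129718 0.23637038 0.09014134] [[-0.30465252 -0.8980735 ]] [[-0.20789759 -0.32390926]]
bar [0.54957335 0.23830819 0.07541934] [-0.22796749  0.97362355  0.        ]
scene pred side face [[401.6173557  197.65919846]] seen 400.2,194.8
foot [0.48464732 0.22310619 0.03691934] rel rack [-0.03475268 -0.00589381  0.03691934] low corner [0.49438399 0.22538596 0.01959934]
sf from w+s [0.54757388 0.23152181 0.08359405]
bar lateral in rack 0.0021842237670264266 along 0.03150082971004869
```

```bash
python3 - <<'E'
from h import *
from scipy.optimize import least_squares
w=load('w2');t=load('top0');s=load('scene0')
g=lambda x,y:(190+(x+.5)/3-.5,120+(y+.5)/2.85-.5)
th=.225;a=np.array([np.cos(th)*.866,np.sin(th)*.866,.5]);r=np.array([np.cos(th)*.5,np.sin(th)*.5,-.866]);ey=np.array([-np.sin(th),np.cos(th),0])
obs=[(w,g(367,320),-.017*r),(t,(188.7,249.),-.017*r),(s,(400.2,194.8),-.006*ey)]
f=lambda B:np.concatenate([proj(d,B+o)[0]-u for d,u,o in obs])
R_=least_squares(f,[.547,.238,.08]);B=R_.x;print(B,R_.fun)
G=B+np.array([np.cos(th)*.006,np.sin(th)*.006,.010]);T=G+[0,0,.054];print('grasp',G,'tcp',T)
state();print(telemetry.observe()['ee_pos'])
plan(T+[0,0,.06],-2.9165+0+ (0),1) if 0 else None
plan([T[0],T[1],T[2]+.05],(th-np.pi)+2.9208,6)
E
```

```text
[0.54758711 0.23786596 0.08377513] [-0.44272908 -0.43952916 -0.8333659  -0.12441707  0.96503475 -0.02280179]
grasp [0.55343587 0.2392046  0.09377513] tcp [0.55343587 0.2392046  0.14777513]
t 3.58 p [0.5298 0.2371 0.3229] ax -2.9208 zt [-5.0e-04  1.4e-03 -1.0e+00] F [0.7 0.5 0.4] M [-0.03  0.01  0.  ] w 0.0854 q [ 0.04  0.62 -0.82  1.68  0.51  1.07  0.85]
[0.52983437 0.23713665 0.32288233]
[1, np.float64(-0.0039), np.float64(-0.0005), np.float64(0.0209), -0.009],[1, np.float64(-0.0039), np.float64(-0.0005), np.float64(0.0209), -0.009],[1, np.float64(-0.0039), np.float64(-0.0005), np.float64(0.0209), -0.009],[1, np.float64(-0.0039), np.float64(-0.0005), np.float64(0.0209), -0.009],[1, np.float64(-0.0039), np.float64(-0.0005), np.float64(0.0209), -0.009],[1, np.float64(-0.0039), np.float64(-0.0005), np.float64(0.0209), -0.009],end [0.5534 0.2392 0.1978] -2.9166
```

Call:
carry_out(rows=[[1,-0.004,-0.0005,0.02,0],[1,-0.004,-0.0005,0.021,0],[1,-0.004,-0.0005,0.021,0],[1,-0.004,-0.0005,0.021,0],[1,-0.004,-0.0005,0.021,0],[1,-0.004,-0.0005,0.021,0],[0.2,0,0,0,0],[0.2,0,0,0,0],[0.2,0,0,0,0],[0.2,0,0,0,0]])

```text
clock: 4.42
ee_pos: [0.5554, 0.2371, 0.1995]
eef_rot: [-0.108, 0.994, 0.0, 0.001]
wrist_force: [0.2, -0.8, 0.2]
width: 0.0511
```

```bash
python3 - <<'E'
from h import *
d=snap('wrist','w3');state()
E
```

```text
t 4.47 p [0.5554 0.2371 0.1995] ax -2.9248 zt [ 2.2e-03  8.0e-04 -1.0e+00] F [-0.6 -0.5  0.9] M [-0.02 -0.    0.01] w 0.0514 q [-0.02  0.79 -0.71  1.74  0.65  0.87  0.75]
```

View pics/w3.png

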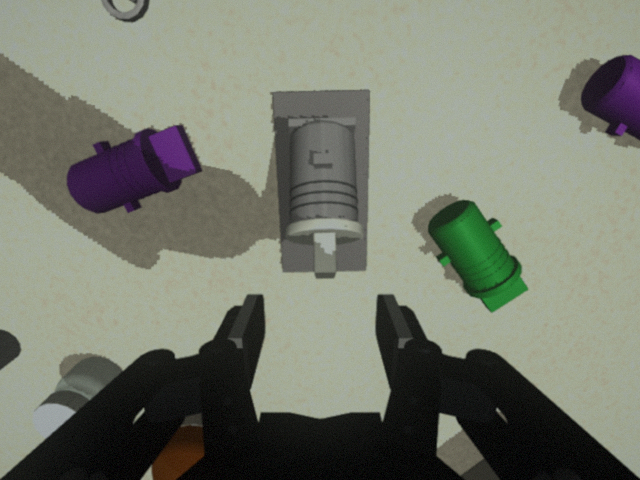

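```bash
python3 - <<'E'
from h import *
w=load('w3')
B=np.array([.5476,.2379,.0838])
th=.225;a=np.array([np.cos(th)*.866,np.sin(th)*.866,.5]);r=np.array([np.cos(th)*.5,np.sin(th)*.5,-.866]);ey=np.array([-np.sin(th),np.cos(th),0])
for s in (-1,1):
  for k in (-1,1): print(s,k,proj(w,B-.017*r+s*.006*ey+k*.011*a)[0])
c=cv2.resize(w['image'][210:300,280:370],None,fx=6,fy=6,interpolation=cv2.INTER_CUBIC)
cv2.imwrite('pics/w3c.png',c)
E
```

```text
-1 -1 [311.8514267  232.35577557]
-1 1 [311.92658471 273.14626986]
1 -1 [334.15322013 232.19063909]
1 1 [334.77882922 272.98363905]
```

View pics/w3c.png

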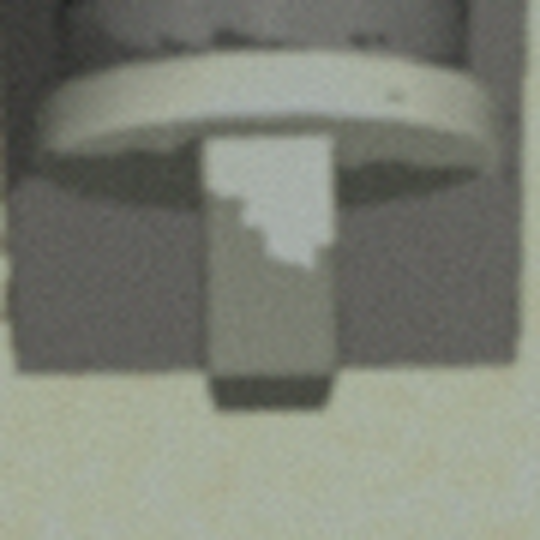

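Call:
carry_out(rows=[[0.2,0.0005,0.001,0.01,0],[0.2,0.0005,0.001,0.011,0],[0.2,0.0005,0.001,0.011,0],[0.2,0,0.0005,0.011,0],[0.2,0,0,0.0105,0],[-0.3,0,0,0,0],[-0.6,0,0,0,0],[-1,0,0,0,0],[-1,0,0,0,0],[-1,0,0,0,0]])

```text
clock: 5.3
ee_pos: [0.5529, 0.2397, 0.1449]
eef_rot: [-0.108, 0.994, -0.0, 0.0]
wrist_force: [-0.4, -1.2, -0.0]
width: 0.0112
```

```bash
python3 - <<'E'
from h import *
d=snap('wrist','w4');state()
E
```

```text
t 5.35 p [0.5529 0.2397 0.1448] ax -2.9247 zt [ 6.e-04 -5.e-04 -1.e+00] F [-0.3 -0.8  1.3] M [-0.4   0.12  0.07] w 0.0108 q [-0.06  0.86 -0.66  1.77  0.72  0.78  0.69]
```

View pics/w4.png

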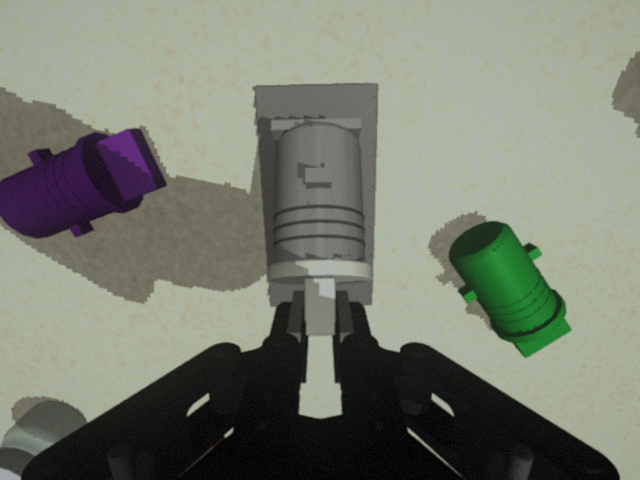

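The bar is held between the fingers (bar at (320,305), width about 11 mm). I'll lift straight up and look.

Call:
carry_out(rows=[[-1,0,0,-0.008,0],[-1,0,0,-0.01,0],[-1,0,0,-0.01,0],[-1,0,0,-0.01,0],[-1,0,0,-0.01,0],[-1,0,0,-0.01,0],[-1,-0.005,0,-0.002,0],[-1,-0.015,0,0,0],[-1,-0.02,0,0,0],[-1,-0.02,0,0,0]])

```text
clock: 6.18
ee_pos: [0.6122, 0.2529, 0.2048]
eef_rot: [-0.108, 0.994, -0.0, 0.0]
wrist_force: [0.3, -0.2, -2.0]
width: 0.0107
```

```bash
python3 - <<'E'
from h import *
d=snap('wrist','w5');state();s=snap('scene','s5')
a=cv2.resize(d['image'][100:400,180:480],None,fx=1.33,fy=1.33);b=cv2.resize(s['image'][120:245,340:465],None,fx=3.2,fy=3.2,interpolation=cv2.INTER_CUBIC)
W=np.zeros((400,800,3),np.uint8);W[:399,:399]=a[:399,:399];W[:400,400:800]=b;cv2.imwrite('pics/v5.png',W)
E
```

```text
t 6.23 p [0.6166 0.2534 0.2047] ax -2.927 zt [ 0.0053  0.0024 -1.    ] F [ 5.4  2.1 -1.9] M [ 0.23 -0.68 -0.02] w 0.0111 q [-0.04  0.86 -0.72  1.55  0.64  0.98  0.83]
```

View pics/v5.png

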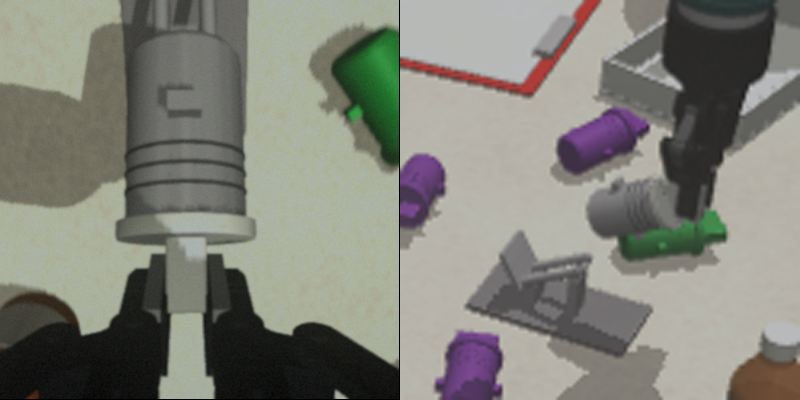

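It is held rigidly at 30 deg, and the weight reads about 2 N. Next I'll move it past the rack's far edge at low height, then ease the grip so gravity swings it upright about the bar.

Call:
carry_out(rows=[[-1,-0.01,0,0,0],[-1,-0.015,0,0,0],[-1,-0.01,0,0.005,0],[-1,0,0,0.012,0],[-1,0,0,0.013,0],[-1,0,0,0.013,0],[-1,0,0,0.011,0],[-0.8,0,0,0,0],[-0.76,0,0,0,0],[-0.76,0,0,0,0]])

```text
clock: 7.12
ee_pos: [0.6454, 0.2608, 0.1507]
eef_rot: [-0.108, 0.994, 0.0, 0.0]
wrist_force: [-0.5, -0.4, -2.3]
width: 0.0109
```

```bash
python3 - <<'E'
from h import *
d=snap('wrist','w6');state();cv2.imwrite('pics/w6c.png',d['image'][60:380,160:480])
E
```

```text
t 7.17 p [0.6457 0.2609 0.1511] ax -2.9243 zt [ 1.e-03  8.e-04 -1.e+00] F [ 0.5  0.4 -2.7] M [ 0.07 -0.06  0.05] w 0.0107 q [-0.07  0.96 -0.68  1.48  0.68  0.95  0.84]
```

View pics/w6c.png

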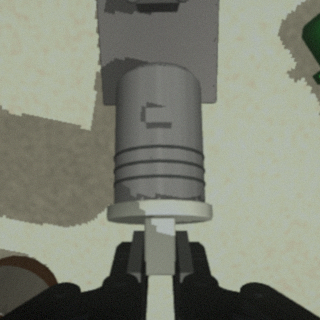

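Call:
carry_out(rows=[[-0.755,0,0,0,0],[-0.75,0,0,0,0],[-0.75,0,0,0,0],[-0.745,0,0,0,0],[-0.745,0,0,0,0],[-0.74,0,0,0,0],[-0.74,0,0,0,0],[-0.74,0,0,0,0],[-0.735,0,0,0,0],[-0.735,0,0,0,0]])

```text
clock: 8.0
ee_pos: [0.6455, 0.2605, 0.1504]
eef_rot: [-0.108, 0.994, -0.0, 0.0]
wrist_force: [0.4, -0.1, -1.5]
width: 0.0116
```

```bash
python3 - <<'E'
from h import *
d=snap('wrist','w7');state();cv2.imwrite('pics/w7c.png',d['image'][60:380,160:480])
E
```

```text
t 8.05 p [0.6454 0.2605 0.1504] ax -2.9244 zt [-0.  0. -1.] F [ 0.  -0.  -1.2] M [ 0.02 -0.11 -0.  ] w 0.0118 q [-0.07  0.96 -0.68  1.48  0.68  0.95  0.84]
```

View pics/w7c.png

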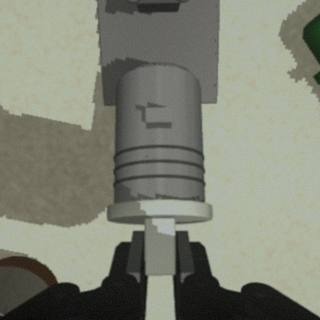

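Call:
carry_out(rows=[[-0.73,0,0,0,0],[-0.73,0,0,0,0],[-0.73,0,0,0,0],[-0.73,0,0,0,0],[-0.725,0,0,0,0],[-0.725,0,0,0,0],[-0.725,0,0,0,0],[-0.72,0,0,0,0],[-0.72,0,0,0,0],[-0.72,0,0,0,0]])

```text
clock: 8.88
ee_pos: [0.6456, 0.2607, 0.1508]
eef_rot: [-0.108, 0.994, 0.0, 0.0]
wrist_force: [-0.9, -0.4, -1.5]
width: 0.0119
```

```bash
python3 - <<'E'
from h import *
d=snap('wrist','w8');state();cv2.imwrite('pics/w8c.png',d['image'][60:380,160:480])
E
```

```text
t 8.93 p [0.6456 0.2607 0.1508] ax -2.9245 zt [ 6.e-04  3.e-04 -1.e+00] F [-0.3  0.6 -0.6] M [0.01 0.01 0.02] w 0.0119 q [-0.07  0.96 -0.68  1.48  0.68  0.95  0.84]
```

View pics/w8c.png

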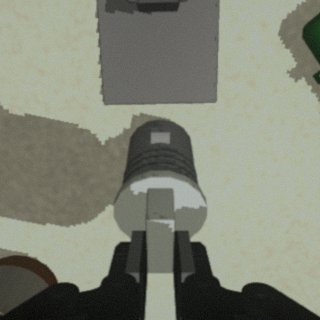

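The cartridge has swung down: the cap now faces up at crop (160,215). I'll close the grip again and check the tilt in the scene camera.

Call:
carry_out(rows=[[-0.74,0,0,0,0],[-0.8,0,0,0,0],[-1,0,0,0,0],[-1,0,0,0,0],[-1,0,0,-0.002,0],[-1,0,0,-0.003,0],[-1,0,0,-0.003,0],[-1,0,0,-0.002,0],[-1,0,0,0,0],[-1,0,0,0,0]])

```text
clock: 9.77
ee_pos: [0.6455, 0.2605, 0.1605]
eef_rot: [-0.108, 0.994, 0.0, 0.0]
wrist_force: [0.3, 0.1, -2.1]
width: 0.0098
```

```bash
python3 - <<'E'
from h import *
d=snap('wrist','w9');state();s=snap('scene','s9')
a=cv2.resize(d['image'][100:400,180:480],None,fx=1.33,fy=1.33);b=cv2.resize(s['image'][130:230,370:470],None,fx=4,fy=4,interpolation=cv2.INTER_CUBIC)
W=np.zeros((400,800,3),np.uint8);W[:399,:399]=a[:399,:399];W[:400,400:800]=b;cv2.imwrite('pics/v9.png',W)
E
```

```text
t 9.82 p [0.6454 0.2604 0.1604] ax -2.9244 zt [-0.e+00 -1.e-04 -1.e+00] F [-0.3  0.3 -2.1] M [ 0.02 -0.06  0.03] w 0.0103 q [-0.07  0.95 -0.69  1.48  0.67  0.97  0.85]
```

View pics/v9.png

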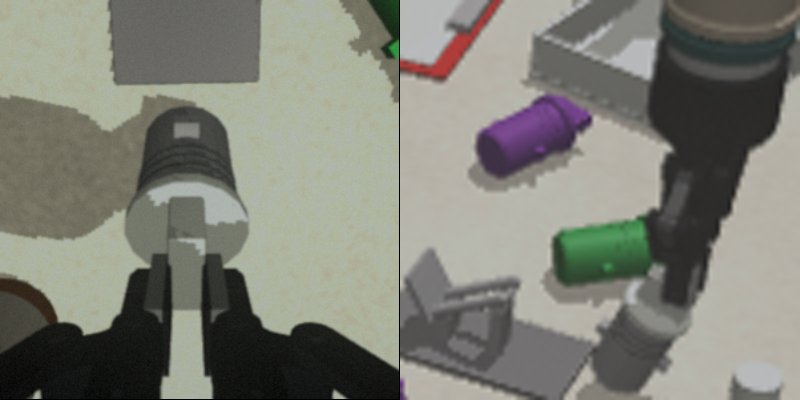

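```bash
python3 - <<'E'
from h import *
w=load('w9'); p=np.array([.6454,.2604,.1604]);ax=-2.9244+np.pi
e=np.array([np.cos(ax),np.sin(ax),0]);k=np.array([0,0,1.])
for D in (0,10,15,20,25,30):
    th=np.radians(D);a=np.sin(th)*e+np.cos(th)*k;r=np.cos(th)*e-np.sin(th)*k
    P=p-k*.060-.003*e
    f=lambda h,rr:proj(w,P+(h-.083)*a+rr*r)[0].round(0)
    print(D,'lug tip',f(.028,-.026),'cap edge near',f(.066,-.023),'bar top near/far',f(.088,-.017),f(.088,.017),'foot z',(P-.083*a+.02*r)[2].round(4))
E
```

```text
0 lug tip [319. 222.] cap edge near [318. 250.] bar top near/far [318. 282.] [318. 354.] foot z 0.0174
10 lug tip [319. 208.] cap edge near [318. 247.] bar top near/far [318. 288.] [318. 351.] foot z 0.0152
15 lug tip [319. 201.] cap edge near [318. 247.] bar top near/far [318. 291.] [318. 349.] foot z 0.0151
20 lug tip [319. 195.] cap edge near [318. 247.] bar top near/far [318. 295.] [318. 346.] foot z 0.0156
25 lug tip [318. 190.] cap edge near [318. 247.] bar top near/far [318. 298.] [318. 344.] foot z 0.0167
30 lug tip [318. 185.] cap edge near [318. 248.] bar top near/far [318. 302.] [318. 342.] foot z 0.0185
```

```bash
python3 - <<'E'
from h import *
from scipy.optimize import least_squares
w=load('w9'); p=np.array([.6454,.2604,.1604]);ax=-2.9244+np.pi
e=np.array([np.cos(ax),np.sin(ax),0]);k=np.array([0,0,1.])
obs=[(.028,-.026,198),(.066,-.023,235),(.088,-.017,278),(.088,.017,331)]
def g(x):
    th=x[2];a=np.sin(th)*e+np.cos(th)*k;r=np.cos(th)*e-np.sin(th)*k
    P=p-k*(.060+x[1])+x[0]*e
    return [proj(w,P+(h-.083)*a+rr*r)[0][1]-v for h,rr,v in obs]
s=least_squares(g,[0,0,.2]);print(s.x,s.fun)
x=s.x;a=np.sin(x[2])*e+np.cos(x[2])*k;r=np.cos(x[2])*e-np.sin(x[2])*k;P=p-k*(.060+x[1])+x[0]*e
print('low corner z',(P-.083*a+.02*r)[2],np.degrees(x[2]),'bar centre',P-.006*a)
E
```

```text
[-0.00298127  0.01392892  0.2559061 ] [-1.06236907  2.32923323 -1.63037912  0.37142439]
low corner z 0.0011115859300747733 14.662339546891292 bar centre [0.64100572 0.2594303  0.08066647]
```

A fit to the visible edges gives a tilt of about 15 deg, with the foot corner about 1 mm above the bench. I'll touch down, then draw the top back towards the robot so it rocks upright about the foot's edge.

Call:
carry_out(rows=[[-0.8,0,0,0.001,0],[-0.76,0,0,0.001,0],[-0.75,0.001,0,0.001,0],[-0.75,0.003,0,0,0],[-0.75,0.003,0,0,0],[-0.75,0.003,0,0,0],[-0.75,0.003,0,0,0],[-0.75,0.003,0,0.0005,0],[-0.75,0.002,0,0.0005,0],[-0.75,0,0,0,0]])

```text
clock: 10.7
ee_pos: [0.6273, 0.2565, 0.1564]
eef_rot: [-0.109, 0.994, -0.0, -0.0]
wrist_force: [-0.3, 0.1, -2.3]
width: 0.0106
```

```bash
python3 - <<'E'
from h import *
d=snap('wrist','w10');state();s=snap('scene','s10')
a=cv2.resize(d['image'][100:400,180:480],None,fx=1.33,fy=1.33);b=cv2.resize(s['image'][130:230,370:470],None,fx=4,fy=4,interpolation=cv2.INTER_CUBIC)
W=np.zeros((400,800,3),np.uint8);W[:399,:399]=a[:399,:399];W[:400,400:800]=b;cv2.imwrite('pics/v10.png',W)
E
```

```text
t 10.75 p [0.6277 0.2566 0.1564] ax -2.9242 zt [-1.e-04 -2.e-04 -1.e+00] F [ 0.2 -0.7 -2. ] M [ 0.03 -0.05 -0.02] w 0.0108 q [-0.06  0.93 -0.68  1.53  0.68  0.93  0.82]
```

View pics/v10.png

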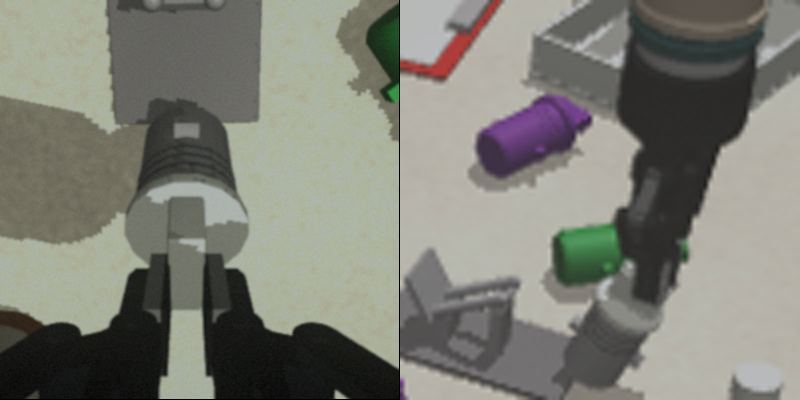

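It still hangs free (2 N). I'll move clear of the rack base again and lower until it touches.

Call:
carry_out(rows=[[-0.75,-0.01,0,0,0],[-0.75,-0.015,0,0,0],[-0.75,-0.01,0,0,0],[-0.75,-0.003,0,0.001,0],[-0.75,0,0,0.001,0],[-0.75,0,0,0.001,0],[-0.75,0,0,0.001,0],[-0.75,0,0,0.001,0],[-0.75,0,0,0,0],[-0.75,0,0,0,0]])

```text
clock: 11.63
ee_pos: [0.6647, 0.2648, 0.1514]
eef_rot: [-0.109, 0.994, -0.0, -0.0]
wrist_force: [-0.1, 1.1, -2.3]
width: 0.0107
```

```bash
python3 - <<'E'
from h import *
state()
E
```

```text
t 11.63 p [0.6647 0.2648 0.1514] ax -2.9241 zt [-2.e-04 -2.e-04 -1.e+00] F [-0.1  1.1 -2.3] M [ 0.02 -0.02  0.05] w 0.0107 q [-0.08  0.98 -0.68  1.41  0.68  0.99  0.87]
```

Call:
carry_out(rows=[[-0.75,0,0,0.001,0],[-0.75,0,0,0.001,0],[-0.75,0,0,0.001,0],[-0.75,0,0,0.001,0],[-0.75,0,0,0.001,0],[-0.75,0,0,0,0],[-0.75,0,0,0,0],[-0.75,0,0,0,0],[-0.75,0,0,0,0],[-0.75,0,0,0,0]])

```text
clock: 12.47
ee_pos: [0.6666, 0.2659, 0.1499]
eef_rot: [-0.108, 0.994, 0.001, 0.003]
wrist_force: [-0.4, -0.8, 11.7]
width: 0.0109
```

```bash
python3 - <<'E'
from h import *
d=snap('wrist','w11');state()
cv2.imwrite('pics/w11c.png',cv2.resize(d['image'][100:400,180:480],None,fx=2,fy=2))
E
```

```text
t 12.52 p [0.6666 0.2659 0.15  ] ax -2.925 zt [ 0.005   0.0024 -1.    ] F [ 0.5 -0.9 12.5] M [-0.31  0.3  -0.04] w 0.011 q [-0.08  0.98 -0.68  1.41  0.68  0.98  0.87]
```

View pics/w11c.png

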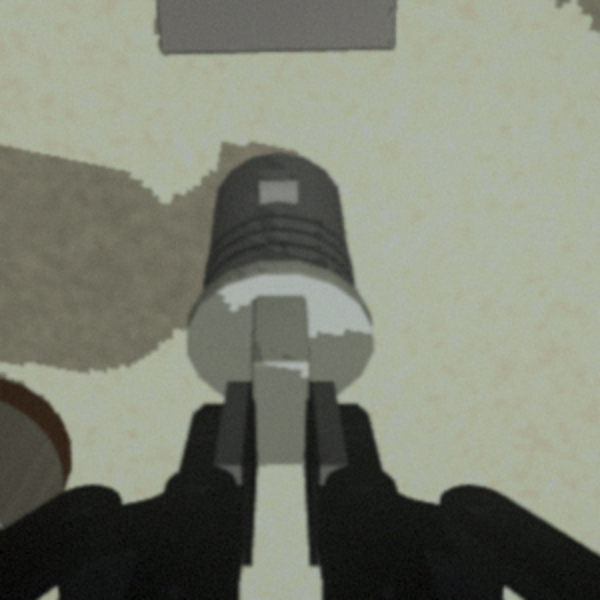

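There's contact now, at about 12 N. I'll lighten the grip and draw the top towards the robot.

Call:
carry_out(rows=[[-0.735,0,0,0,0],[-0.73,0.002,0,0,0],[-0.73,0.003,0,0,0],[-0.73,0.003,0,0,0],[-0.73,0.003,0,0,0],[-0.73,0.003,0,0,0],[-0.73,0.003,0,0,0],[-0.73,0.003,0,0,0],[-0.73,0,0,0,0],[-0.73,0,0,0,0]])

```text
clock: 13.35
ee_pos: [0.6477, 0.2618, 0.1501]
eef_rot: [-0.108, 0.994, 0.001, 0.004]
wrist_force: [0.1, -0.9, 11.0]
width: 0.0118
```

```bash
python3 - <<'E'
from h import *
d=snap('wrist','w12');state()
cv2.imwrite('pics/w12c.png',cv2.resize(d['image'][100:400,180:480],None,fx=2,fy=2))
E
```

```text
t 13.4 p [0.6478 0.2617 0.1501] ax -2.9249 zt [ 0.0068  0.003  -1.    ] F [ 1.1 -1.2 12.4] M [-0.2  -0.24 -0.01] w 0.0115 q [-0.07  0.96 -0.68  1.48  0.69  0.94  0.84]
```

View pics/w12c.png

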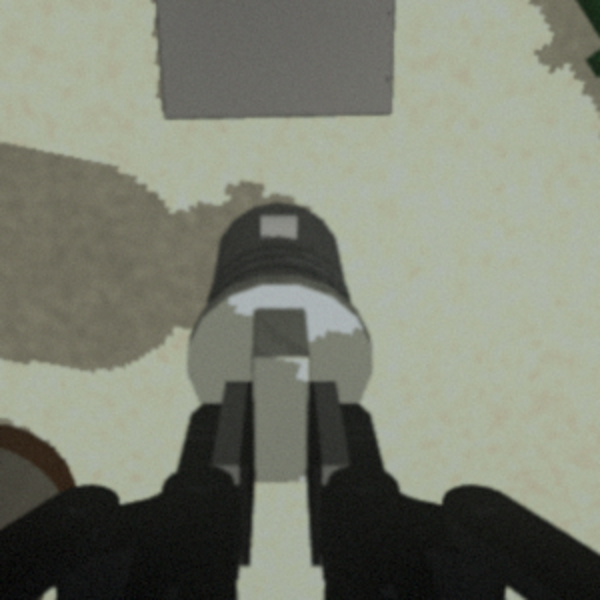

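```bash
cat > fit.py <<'E'
from h import *
from scipy.optimize import least_squares
def fit(fn,p,axd,vs):
    w=load(fn);ax=axd+np.pi;p=np.array(p)
    e=np.array([np.cos(ax),np.sin(ax),0]);k=np.array([0,0,1.])
    obs=list(zip([.028,.066,.088,.088],[-.026,-.023,-.017,.017],vs))
    def g(x):
        th=x[2];a=np.sin(th)*e+np.cos(th)*k;r=np.cos(th)*e-np.sin(th)*k
        P=p-k*(.060+x[1])+x[0]*e
        return [proj(w,P+(h-.083)*a+rr*r)[0][1]-v for h,rr,v in obs]
    s=least_squares(g,[0,0,.1]);x=s.x;a=np.sin(x[2])*e+np.cos(x[2])*k;r=np.cos(x[2])*e-np.sin(x[2])*k;P=p-k*(.060+x[1])+x[0]*e
    print('deg',np.degrees(x[2]),'res',s.fun.round(1),'corner z',(P-.083*a+.02*r)[2],'bar',P-.006*a)
E
python3 - <<'E'
from fit import *
fit('w12',[.6478,.2617,.1501],-2.9249,[213,241,278,340])
fit('w11',[.6666,.2659,.150],-2.925,[195,236.5,280,331.5])
E
```

```text
deg 4.757629457732258 res [-1.   2.1 -1.4  0.3] corner z -0.004904634120337134 bar [0.64576973 0.26125304 0.07348888]
deg 16.8983941661964 res [-0.7  1.4 -1.   0.2] corner z -0.008343674512009267 bar [0.66231928 0.26495805 0.07114511]
```

The tilt is down to about 5 deg. I'll draw back another 7 mm, then open slowly.

Call:
carry_out(rows=[[-0.73,0.003,0,0,0],[-0.73,0.003,0,0,0],[-0.73,0.001,0,0,0],[-0.73,0,0,0,0],[-0.7,0,0,-0.001,0],[-0.65,0,0,-0.001,0],[-0.55,0,0,-0.001,0],[-0.4,0,0,0,0],[-0.2,0,0,0,0],[-0.2,0,0,0,0]])

```text
clock: 14.23
ee_pos: [0.6384, 0.2589, 0.1491]
eef_rot: [-0.108, 0.994, -0.0, -0.0]
wrist_force: [0.2, -0.0, 0.1]
width: 0.0339
```

```bash
python3 - <<'E'
from h import *
d=snap('wrist','w13');state()
cv2.imwrite('pics/w13c.png',cv2.resize(d['image'][100:400,180:480],None,fx=2,fy=2))
E
```

```text
t 14.28 p [0.6385 0.2589 0.1491] ax -2.9244 zt [-4.e-04 -2.e-04 -1.e+00] F [ 0.1 -0.6 -0.6] M [ 0.01  0.   -0.03] w 0.0346 q [-0.07  0.95 -0.68  1.5   0.69  0.94  0.83]
```

View pics/w13c.png

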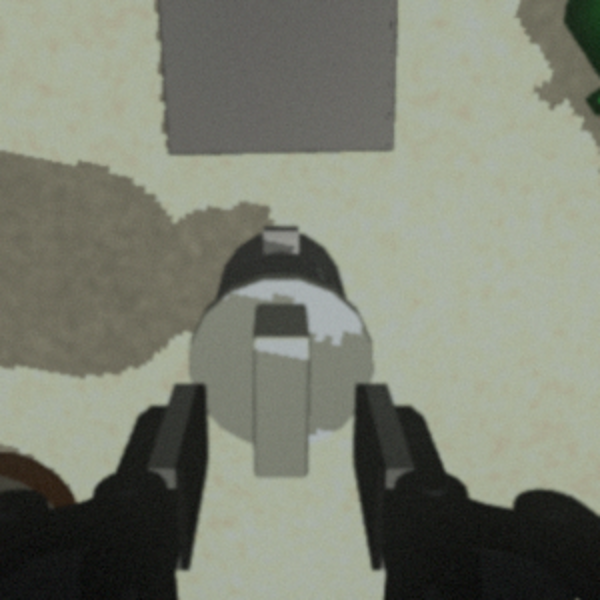

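```bash
python3 - <<'E'
from fit import *
fit('w13',[.6385,.2589,.1491],-2.9244,[221,239.5,268.5,337.5])
w=load('w13')
P=[onz(w,180+x/2,100+y/2,.088) for x,y in [(254,337),(309,337),(309,476),(254,476)]]
print(np.round(P,4),np.mean(P,0),np.linalg.norm(P[0]-P[1]),np.linalg.norm((P[0]+P[1]-P[2]-P[3])/2))
m=(P[2]+P[3]-P[0]-P[1])/2;print('bar yaw',np.arctan2(m[1],m[0]))
t=np.array([.6385,.2589]);ax=-2.9244;d=np.mean(P,0)[:2]-t
print('tool off',d@[np.cos(ax),np.sin(ax)],d@[np.sin(ax),-np.cos(ax)])
E
```

```text
deg -3.4890675560025395 res [-0.8  1.7 -1.1  0.2] corner z -0.0033418548110716595 bar [0.63455849 0.25803021 0.07229826]
[[0.6165 0.2493 0.088 ]
 [0.614  0.2604 0.088 ]
 [0.6467 0.2681 0.088 ]
 [0.6493 0.2562 0.088 ]] [0.63161488 0.25851688 0.088     ] 0.011398868171570344 0.033524072024701944
bar yaw 0.21840097550881543
tool off 0.0068059220052400695 0.0011095458813133005
```

It stands free and upright: the bar top measured on the z=88 mm plane is 11.4 x 33.5 mm, which matches. I'll centre on the bar, regrip and lift.

Call:
carry_out(rows=[[-0.2,0.003,0.0005,0,0],[-0.2,0.003,0.0005,0.002,0],[-0.2,0,0,0.002,0],[-0.2,0,0,0.002,0],[-0.5,0,0,0,0],[-1,0,0,0,0],[-1,0,0,0,0],[-1,0,0,0,0],[-1,0,0,0,0],[-1,0,0,0,0]])

```text
clock: 15.12
ee_pos: [0.6326, 0.2585, 0.1433]
eef_rot: [-0.108, 0.994, -0.0, -0.0]
wrist_force: [0.1, -0.6, -2.0]
width: 0.0104
```

```bash
python3 - <<'E'
from h import *
d=snap('wrist','w14');state()
cv2.imwrite('pics/w14c.png',cv2.resize(d['image'][100:400,180:480],None,fx=2,fy=2))
E
```

```text
t 15.17 p [0.6326 0.2585 0.1433] ax -2.9245 zt [-0.e+00 -2.e-04 -1.e+00] F [ 0.6 -0.4 -2.1] M [-0.06 -0.1  -0.  ] w 0.0107 q [-0.07  0.95 -0.67  1.52  0.69  0.92  0.82]
```

View pics/w14c.png

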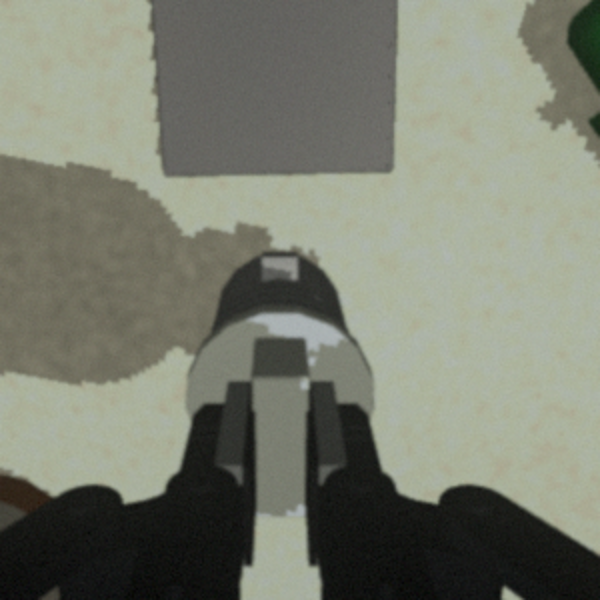

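```bash
python3 - <<'E'
from fit import *
fit('w14',[.6326,.2585,.1433],-2.9245,[233.5,256,288,357.5])
w=load('w14')
P=[onz(w,180+x/2,100+y/2,.088) for x,y in [(254,376),(309,376),(309,515),(254,515)]]
t=np.array([.6326,.2585]);ax=-2.9245;d=np.mean(P,0)[:2]-t
print(np.linalg.norm((P[0]+P[1]-P[2]-P[3])/2),'tool off',d@[np.cos(ax),np.sin(ax)],d@[np.sin(ax),-np.cos(ax)])
p=plan([.6326,.2585,.245],0,3,-1,([.6326,.2585,.1433],-2.9245))
plan([.5695,-.2205,.245],-.506,14,-1,p)
E
```

```text
deg -3.179593701880511 res [-0.7  1.5 -1.   0.2] corner z -0.00291754062555057 bar [0.63473686 0.25897132 0.07285461]
0.033459412234535815 tool off 0.0006884621933768523 0.0010578072465861274
[-1, np.float64(0.0), np.float64(0.0), np.float64(-0.0339), 0.0],[-1, np.float64(0.0), np.float64(0.0), np.float64(-0.0339), 0.0],[-1, np.float64(0.0), np.float64(0.0), np.float64(-0.0339), 0.0],end [0.6326 0.2585 0.245 ] -2.9245
[-1, np.float64(0.0118), np.float64(-0.0324), np.float64(-0.0), 0.452],[-1, np.float64(0.0106), np.float64(-0.0328), np.float64(-0.0), 0.452],[-1, np.float64(0.0094), np.float64(-0.0332), np.float64(-0.0), 0.452],[-1, np.float64(0.0082), np.float64(-0.0335), np.float64(-0.0), 0.452],[-1, np.float64(0.007), np.float64(-0.0338), np.float64(-0.0), 0.452],[-1, np.float64(0.0057), np.float64(-0.034), np.float64(-0.0), 0.452],[-1, np.float64(0.0045), np.float64(-0.0342), np.float64(-0.0), 0.452],[-1, np.float64(0.0033), np.float64(-0.0344), np.float64(-0.0), 0.452],[-1, np.float64(0.002), np.float64(-0.0344), np.float64(-0.0), 0.452],[-1, np.float64(0.0008), np.float64(-0.0345), np.float64(-0.0), 0.452],
[-1, np.float64(-0.0005), np.float64(-0.0345), np.float64(-0.0), 0.452],[-1, np.float64(-0.0017), np.float64(-0.0345), np.float64(-0.0), 0.452],[-1, np.float64(-0.003), np.float64(-0.0344), np.float64(-0.0), 0.452],[-1, np.float64(-0.0042), np.float64(-0.0343), np.float64(-0.0), 0.452],end [ 0.5695 -0.2205  0.245 ] -3.4305
```

Call:
carry_out(rows=[[-1,0,0,-0.012,0],[-1,0,0,-0.025,0],[-1,0,0,-0.03,0],[-1,0.005,-0.01,-0.025,0.3],[-1,0.008,-0.022,-0.01,0.5],[-1,0.01,-0.032,0,0.5],[-1,0.008,-0.034,0,0.5],[-1,0.007,-0.034,0,0.5],[-1,0.006,-0.034,0,0.5],[-1,0.005,-0.034,0,0.5]])

```text
clock: 16.0
ee_pos: [0.602, 0.0529, 0.2463]
eef_rot: [0.024, 1.0, -0.0, 0.0]
wrist_force: [0.8, -0.4, -2.2]
width: 0.0103
```

```bash
python3 - <<'E'
from h import *
state()
o=telemetry.observe()
plan([.5695,-.2205,.245],-3.4305+2.9245+3.5*.08,8,-1)
E
```

```text
t 16.0 p [0.602  0.0529 0.2463] ax 3.0931 zt [ 7.e-04 -0.e+00 -1.e+00] F [ 0.8 -0.4 -2.2] M [ 0.01 -0.11 -0.03] w 0.0103 q [ 0.29  0.72 -0.71  1.7   0.56  0.94  0.89]
[-1, np.float64(0.0024), np.float64(-0.0343), np.float64(0.0002), 0.353],[-1, np.float64(0.0014), np.float64(-0.0344), np.float64(0.0002), 0.353],[-1, np.float64(0.0005), np.float64(-0.0344), np.float64(0.0002), 0.353],[-1, np.float64(-0.0005), np.float64(-0.0344), np.float64(0.0002), 0.353],[-1, np.float64(-0.0015), np.float64(-0.0344), np.float64(0.0002), 0.353],[-1, np.float64(-0.0025), np.float64(-0.0343), np.float64(0.0002), 0.353],[-1, np.float64(-0.0034), np.float64(-0.0342), np.float64(0.0002), 0.353],[-1, np.float64(-0.0044), np.float64(-0.0341), np.float64(0.0002), 0.353],end [ 0.5695 -0.2205  0.245 ] 2.8671
```

Call:
carry_out(rows=[[-1,0.002,-0.034,0,0.4],[-1,0.001,-0.034,0,0.4],[-1,0,-0.034,0,0.4],[-1,0,-0.034,0,0.4],[-1,-0.001,-0.034,0,0.4],[-1,-0.002,-0.034,0,0.4],[-1,-0.003,-0.034,0,0.4],[-1,-0.004,-0.022,0,0.2],[-1,0,-0.012,0,0],[-1,0,0,0,0]])

```text
clock: 16.83
ee_pos: [0.565, -0.2191, 0.2456]
eef_rot: [0.145, 0.989, -0.001, -0.0]
wrist_force: [0.1, -0.3, -2.1]
width: 0.0104
```

```bash
python3 - <<'E'
from h import *
d=snap('wrist','w15');state();s=snap('scene','s15');t=snap('top','t15')
a=cv2.resize(d['image'][100:400,180:480],None,fx=1.33,fy=1.33);b=cv2.resize(s['image'][230:350,230:350],None,fx=3.33,fy=3.33,interpolation=cv2.INTER_CUBIC)
W=np.zeros((400,800,3),np.uint8);W[:399,:399]=a[:399,:399];W[:400,400:800]=b[:400,:400];cv2.imwrite('pics/v15.png',W)
E
```

```text
t 16.88 p [ 0.5657 -0.2161  0.2457] ax 2.8533 zt [ 1.e-04  5.e-04 -1.e+00] F [ 0.2  0.7 -2.3] M [ 0.07 -0.01  0.02] w 0.0103 q [ 0.72  0.71 -0.67  1.69  0.53  0.92  1.13]
```

View pics/v15.png

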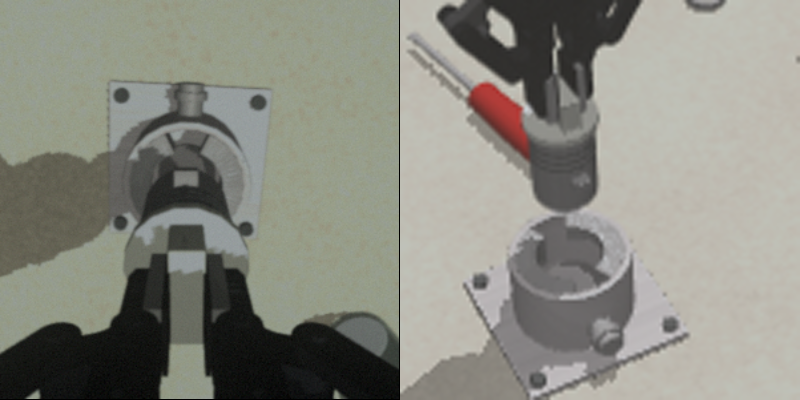

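```bash
python3 - <<'E'
from h import *
d=load('w15');f=lambda x,y:(180+x/1.33,100+y/1.33)
H=np.array([onz(d,*f(x,y),.006) for x,y in [(121,95),(258,103),(120,222),(246,229)]])
print(np.round(H,4),'centre',H.mean(0)); e=(H[1]+H[3]-H[0]-H[2]);print('yaw+90?',np.arctan2(e[1],e[0]))
e=(H[2]+H[3]-H[0]-H[1]);print(np.arctan2(e[1],e[0]))
for nm in ('s15','scene0'):
    s=load(nm);c=cv2.resize(s['image'][255:355,235:335],None,fx=6,fy=6,interpolation=cv2.INTER_CUBIC);cv2.imwrite('pics/%sc.png'%nm,c)
c=cv2.resize(d['image'][150:250,260:380],None,fx=6,fy=6,interpolation=cv2.INTER_CUBIC);cv2.imwrite('pics/w15c.png',c)
E
```

```text
[[ 0.5112 -0.2481  0.006 ]
 [ 0.5428 -0.1611  0.006 ]
 [ 0.5981 -0.2791  0.006 ]
 [ 0.6299 -0.1918  0.006 ]] centre [ 0.57047478 -0.22000524  0.006     ]
yaw+90? 1.2215468637414946
-0.34067697896120386
```

View pics/scene0c.png

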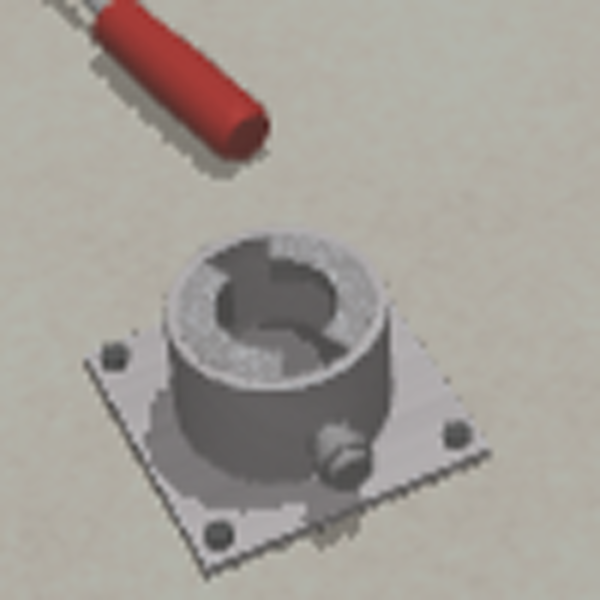

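View pics/w15c.png

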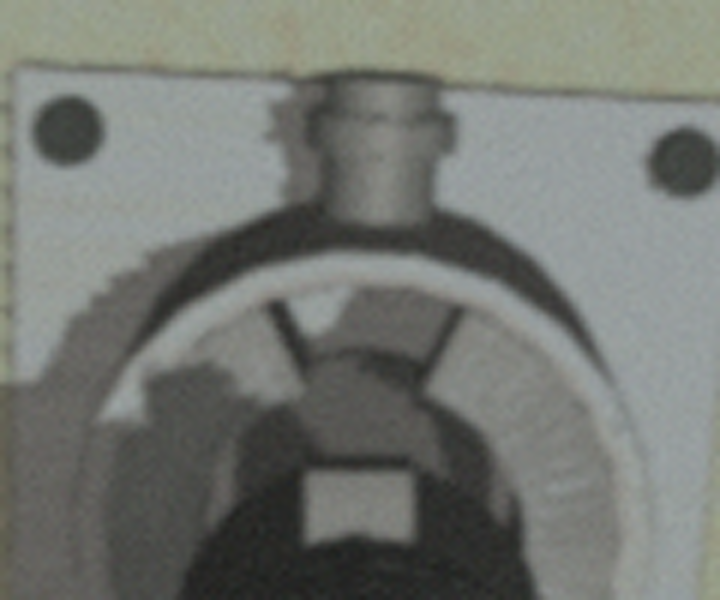

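```bash
python3 - <<'E'
from h import *
d=load('w15')
c=cv2.resize(d['image'][270:370,270:370],None,fx=6,fy=6,interpolation=cv2.INTER_CUBIC);cv2.imwrite('pics/w15b.png',c)
f=lambda x,y:(260+(x+.5)/6-.5,150+(y+.5)/6-.5)
C=np.array([.5698,-.2205,.056])
for x,y in [(367,307),(362,388)]:
    v=onz(d,*f(x,y),.056)-C;print('slot ang',np.arctan2(v[1],v[0]),np.linalg.norm(v))
E
```

```text
slot ang 2.809004723653156 0.0317090659238927
slot ang 2.8184127376756973 0.02103687315736233
```

View pics/w15b.png

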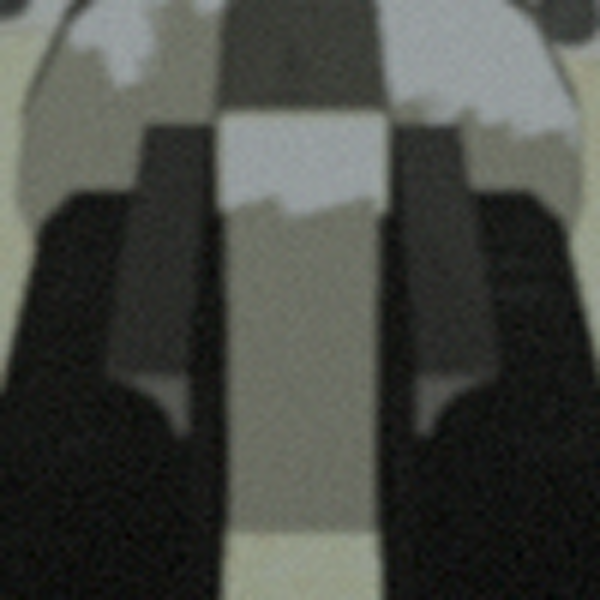

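```bash
python3 - <<'E'
from h import *
d=load('w15');state()
f=lambda x,y:(270+(x+.5)/6-.5,270+(y+.5)/6-.5)
for z in (.188,.1904):
    P=np.array([onz(d,*f(x,y),z) for x,y in [(218,112),(388,112),(380,530),(225,530)]])
    b=P.mean(0);m=P[:2].mean(0)-P[2:].mean(0)
    print(z,b,np.linalg.norm(P[0]-P[1]),np.linalg.norm(m),np.arctan2(m[1],m[0]))
    ax=2.853;t=np.array([.5657,-.2161]);X=np.array([np.cos(ax),np.sin(ax)]);Y=np.array([np.sin(ax),-np.cos(ax)])
    print('bar rel tcp',(b[:2]-t)@X,(b[:2]-t)@Y)
    for h in ([.5705,-.2200],[.5698,-.2205]):
        e=np.array(h)-b[:2];print('need',e@X,e@Y)
E
```

```text
t 16.98 p [ 0.5667 -0.213   0.246 ] ax 2.8579 zt [ 0.0011  0.0021 -1.    ] F [-0.1  1.1 -1.3] M [ 0.03 -0.01  0.06] w 0.0107 q [ 0.72  0.71 -0.67  1.69  0.53  0.92  1.13]
0.188 [ 0.5656609  -0.21815781  0.188     ] 0.011662009305422228 0.034186498171725574 2.8496121969905492
bar rel tcp -0.0005481774532822096 -0.001983836386659102
need -0.0051632733849824265 -0.00038878438415248227
need -0.004634523313447322 -0.001067329417183946
0.1904 [ 0.56423703 -0.21772606  0.1904    ] 0.011443100229964588 0.03354477902094178 2.849612196990549
bar rel tcp 0.00093968156682613 -0.001975183140538653
need -0.006651132405090766 -0.00039743763027293134
need -0.006122382333555662 -0.001075982663304395
```

Call:
carry_out(rows=[[-1,0,0,0.005,0],[-1,0,0,0.01,0],[-1,0,0,0.01,0],[-1,0,0,0.007,0],[-1,0,0,0,0.2],[-1,0,0,0,0],[-1,0,0,0,0],[-1,0,0,0,0],[-1,0,0,0,0],[-1,0,0,0,0]])

```text
clock: 17.82
ee_pos: [0.5663, -0.2158, 0.2138]
eef_rot: [0.151, 0.989, -0.0, 0.0]
wrist_force: [0.1, 0.4, -1.3]
width: 0.0106
```

```bash
python3 - <<'E'
from h import *
state();o=telemetry.observe();p=np.array(o['ee_pos']);Rm=R.from_quat(o['eef_rot']).as_matrix()
print(Rm.T@(np.array([.5695,-.2210,.2])-p)); print(o['joint_vel'].round(3))
E
```

```text
t 17.82 p [ 0.5663 -0.2158  0.2138] ax 2.8386 zt [ 7.e-04 -3.e-04 -1.e+00] F [ 0.1  0.4 -1.3] M [-0.06  0.03 -0.07] w 0.0106 q [ 0.7   0.75 -0.64  1.72  0.56  0.86  1.08]
[-0.00460645 -0.00402155  0.01382514]
[-0.    -0.001  0.003  0.001  0.001 -0.    -0.001]
```

Call:
carry_out(rows=[[-1,-0.002,-0.002,0,0],[-1,-0.0026,-0.002,0,0],[-1,0,0,0.002,0],[-1,0,0,0.005,0],[-1,0,0,0.006,0],[-1,0,0,0.006,0],[-1,0,0,0.006,0],[-1,0,0,0.005,0],[-1,0,0,0,0],[-1,0,0,0,0]])

```text
clock: 18.65
ee_pos: [0.5692, -0.2208, 0.1829]
eef_rot: [0.151, 0.989, 0.0, -0.0]
wrist_force: [0.4, 0.2, -2.6]
width: 0.0104
```

```bash
python3 - <<'E'
from h import *
state();s=snap('scene','s16');b=cv2.resize(s['image'][250:350,230:330],None,fx=5,fy=5,interpolation=cv2.INTER_CUBIC);cv2.imwrite('pics/s16c.png',b)
E
```

```text
t 18.65 p [ 0.5692 -0.2208  0.1829] ax 2.839 zt [-7.e-04  3.e-04 -1.e+00] F [ 0.4  0.2 -2.6] M [-0.04  0.02  0.01] w 0.0104 q [ 0.69  0.79 -0.61  1.73  0.59  0.82  1.07]
```

View pics/s16c.png

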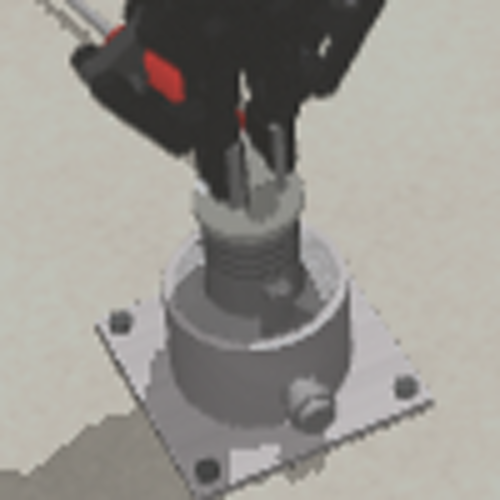

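The foot is in the bore with no side force. I'll keep going down.

Call:
carry_out(rows=[[-1,0,0,0.002,0],[-1,0,0,0.002,0],[-1,0,0,0.002,0],[-1,0,0,0.002,0],[-1,0,0,0.002,0],[-1,0,0,0.002,0],[-1,0,0,0.001,0],[-1,0,0,0.001,0],[-1,0,0,0,0],[-1,0,0,0,0]])

```text
clock: 19.53
ee_pos: [0.5693, -0.2209, 0.1697]
eef_rot: [0.151, 0.989, -0.0, 0.0]
wrist_force: [-1.6, -0.2, 1.8]
width: 0.0103
```

```bash
python3 - <<'E'
from h import *
state()
E
```

```text
t 19.53 p [ 0.5693 -0.2209  0.1697] ax 2.8388 zt [ 1.e-04 -3.e-04 -1.e+00] F [-1.6 -0.2  1.8] M [ 0.03  0.33 -0.03] w 0.0103 q [ 0.68  0.81 -0.6   1.73  0.61  0.79  1.06]
```

The lugs have gone past the ring top (foot about 30 mm below the mouth, 4 N on the spring), so they are in the slots. Next I'll press down to 45–46 mm.

Call:
carry_out(rows=[[-1,0,0,0.002,0],[-1,0,0,0.002,0],[-1,0,0,0.002,0],[-1,0,0,0.002,0],[-1,0,0,0.002,0],[-1,0,0,0.002,0],[-1,0,0,0.002,0],[-1,0,0,0.002,0],[-1,0,0,0.001,0],[-1,0,0,0,0]])

```text
clock: 20.37
ee_pos: [0.5695, -0.2209, 0.1525]
eef_rot: [0.151, 0.989, -0.0, 0.0]
wrist_force: [-1.5, 0.7, 5.5]
width: 0.0105
```

```bash
python3 - <<'E'
from h import *
d=snap('wrist','w17');state();s=snap('scene','s17')
a=cv2.resize(d['image'][100:400,180:480],None,fx=1.33,fy=1.33);b=cv2.resize(s['image'][250:350,230:330],None,fx=4,fy=4,interpolation=cv2.INTER_CUBIC)
W=np.zeros((400,800,3),np.uint8);W[:399,:399]=a[:399,:399];W[:400,400:800]=b;cv2.imwrite('pics/v17.png',W)
E
```

```text
t 20.42 p [ 0.5695 -0.2209  0.1526] ax 2.8388 zt [ 4.e-04 -3.e-04 -1.e+00] F [-1.4 -0.6  5.8] M [ 0.02  0.51 -0.01] w 0.0101 q [ 0.67  0.83 -0.58  1.74  0.63  0.76  1.04]
```

View pics/v17.png

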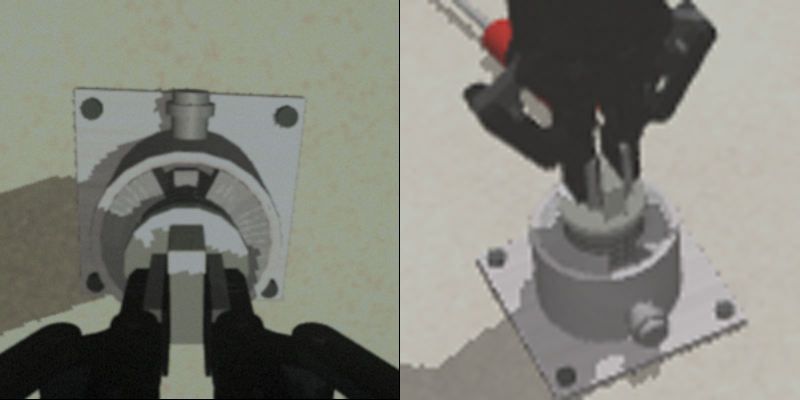

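The lug sits in the slot at (186,178) in the left crop; depth is about 46.5 mm. I'll ease up 1 mm and turn clockwise.

Call:
carry_out(rows=[[-1,0,0,-0.001,0.3],[-1,0,0,0,0.8],[-1,0,0,0,1],[-1,0,0,0,1],[-1,0,0,0,1],[-1,0,0,0,1],[-1,0,0,0,1],[-1,0,0,0,1],[-1,0,0,0,1],[-1,0,0,0,0.5]])

```text
clock: 21.3
ee_pos: [0.57, -0.2209, 0.1539]
eef_rot: [0.477, 0.879, 0.0, 0.001]
wrist_force: [-1.1, -0.3, 5.9]
width: 0.0106
```

```bash
python3 - <<'E'
from h import *
state()
E
```

```text
t 21.3 p [ 0.57   -0.2209  0.1539] ax 2.1476 zt [ 1.7e-03 -8.0e-04 -1.0e+00] F [-1.1 -0.3  5.9] M [0.05 0.27 0.08] w 0.0106 q [ 0.57  0.79 -0.4   1.74  0.45  0.69  0.5 ]
```

It turns freely with the lugs under the ring. I'll go on to the stop.

Call:
carry_out(rows=[[-1,0,0,0,0.6],[-1,0,0,0,1],[-1,0,0,0,1],[-1,0,0,0,1],[-1,0,0,0,1],[-1,0,0,0,1],[-1,0,0,0,0.8],[-1,0,0,0,0.6],[-1,0,0,0,0.4],[-1,0,0,0,0.3]])

```text
clock: 22.13
ee_pos: [0.5693, -0.2213, 0.1537]
eef_rot: [0.72, 0.694, -0.0, 0.0]
wrist_force: [-2.1, 0.4, 6.5]
width: 0.0104
```

```bash
python3 - <<'E'
from h import *
state()
E
```

```text
t 22.13 p [ 0.5693 -0.2213  0.1537] ax 1.5334 zt [ 2.0e-04 -1.1e-03 -1.0e+00] F [-2.1  0.4  6.5] M [-0.05  0.51  0.05] w 0.0104 q [ 0.47  0.77 -0.23  1.75  0.27  0.65  0.05]
```

Call:
carry_out(rows=[[-1,0,0,0,0.3],[-1,0,0,0,0.3],[-1,0,0,0,0.3],[-1,0,0,0,0.3],[-1,0,0,0,0.3],[-1,0,0,0,0.3],[-1,0,0,0,0],[-1,0,0,0,0],[-1,0,0,0,0],[-1,0,0,0,0]])

```text
clock: 22.97
ee_pos: [0.5688, -0.2211, 0.1537]
eef_rot: [0.766, 0.643, -0.001, 0.0]
wrist_force: [-3.9, -0.9, 8.2]
width: 0.0104
```

```bash
python3 - <<'E'
from h import *
state()
E
```

```text
t 22.97 p [ 0.5688 -0.2211  0.1537] ax 1.3964 zt [-0.0012 -0.0018 -1.    ] F [-3.9 -0.9  8.2] M [-0.19  0.79  1.38] w 0.0104 q [ 0.44  0.77 -0.19  1.75  0.23  0.65 -0.06]
```

The moment about z rose to 1.4 N m, so it is at the stop. I'll ease upward to let the spring lift the lugs into the notches.

Call:
carry_out(rows=[[-1,0,0,0,-0.1],[-1,0,0,-0.001,-0.1],[-1,0,0,-0.001,0],[-1,0,0,-0.001,0],[-1,0,0,-0.001,0],[-1,0,0,-0.001,0],[-1,0,0,-0.001,0],[-1,0,0,0,0],[-1,0,0,0,0],[-1,0,0,0,0]])

```text
clock: 23.8
ee_pos: [0.5685, -0.2211, 0.1567]
eef_rot: [0.762, 0.647, -0.001, -0.001]
wrist_force: [3.3, -3.9, -23.0]
width: 0.0107
```

```bash
python3 - <<'E'
from h import *
state()
E
```

```text
t 23.8 p [ 0.5685 -0.2211  0.1567] ax 1.4077 zt [-2.4e-03  5.0e-04 -1.0e+00] F [  3.3  -3.9 -23. ] M [-0.9  -0.89  1.18] w 0.0107 q [ 0.45  0.76 -0.2   1.75  0.23  0.66 -0.04]
```

Pulling up gives 21 N of resistance, but it rose only 3 mm and the moment is still 1.2 N m. Friction at the stop may be holding it below the notch, so I'll unload the turn and look.

Call:
carry_out(rows=[[-1,0,0,0.001,0],[-1,0,0,0.001,0],[-1,0,0,0.001,-0.1],[-1,0,0,0,-0.2],[-1,0,0,0,-0.2],[-1,0,0,0,-0.2],[-1,0,0,0,0],[-1,0,0,0,0],[-1,0,0,0,0],[-1,0,0,0,0]])

```text
clock: 24.63
ee_pos: [0.5689, -0.221, 0.1568]
eef_rot: [0.744, 0.668, -0.0, -0.0]
wrist_force: [-3.7, -2.3, -3.8]
width: 0.01
```

```bash
python3 - <<'E'
from h import *
d=snap('wrist','w18');state();s=snap('scene','s18')
a=cv2.resize(d['image'][100:400,180:480],None,fx=1.33,fy=1.33);b=cv2.resize(s['image'][250:350,230:330],None,fx=4,fy=4,interpolation=cv2.INTER_CUBIC)
W=np.zeros((400,800,3),np.uint8);W[:399,:399]=a[:399,:399];W[:400,400:800]=b;cv2.imwrite('pics/v18.png',W)
E
```

```text
t 24.68 p [ 0.569  -0.221   0.1568] ax 1.4622 zt [-6.e-04 -2.e-04 -1.e+00] F [-4.  -2.5 -3.9] M [-0.63  0.84  0.39] w 0.0108 q [ 0.46  0.76 -0.22  1.75  0.25  0.66 -0.  ]
```

View pics/v18.png

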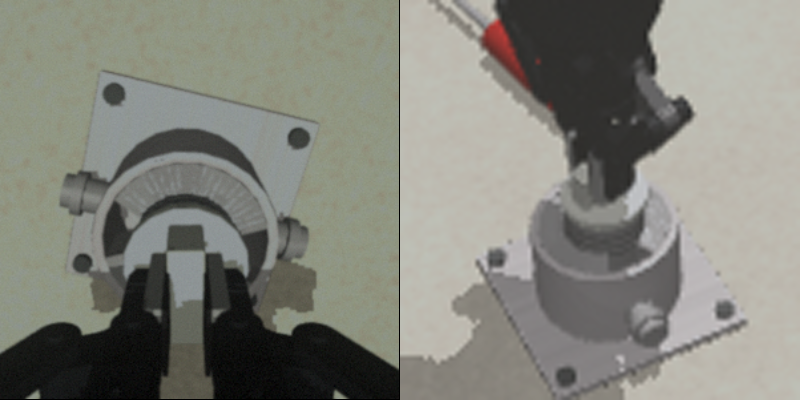

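Call:
carry_out(rows=[[-1,0,0,0.001,0],[-1,0,0,0.0015,0],[-1,0,0,0.0015,0.1],[-1,0,0,0,0.1],[-1,0,0,0,-0.2],[-1,0,0,0,-0.2],[-1,0,0,-0.001,0],[-1,0,0,-0.0015,0],[-1,0,0,-0.0015,0],[-1,0,0,0,0]])

```text
clock: 25.57
ee_pos: [0.5691, -0.221, 0.1571]
eef_rot: [0.739, 0.674, -0.0, -0.0]
wrist_force: [-5.6, -1.9, 3.1]
width: 0.0103
```

```bash
python3 - <<'E'
from h import *
state()
d=load('w18');c=cv2.resize(d['image'][190:340,220:420],None,fx=4,fy=4,interpolation=cv2.INTER_CUBIC);cv2.imwrite('pics/w18c.png',c)
E
```

```text
t 25.57 p [ 0.5691 -0.221   0.1571] ax 1.4781 zt [-3.e-04 -3.e-04 -1.e+00] F [-5.6 -1.9  3.1] M [-0.52  1.38  0.21] w 0.0103 q [ 0.46  0.76 -0.22  1.75  0.25  0.66  0.01]
```

View pics/w18c.png

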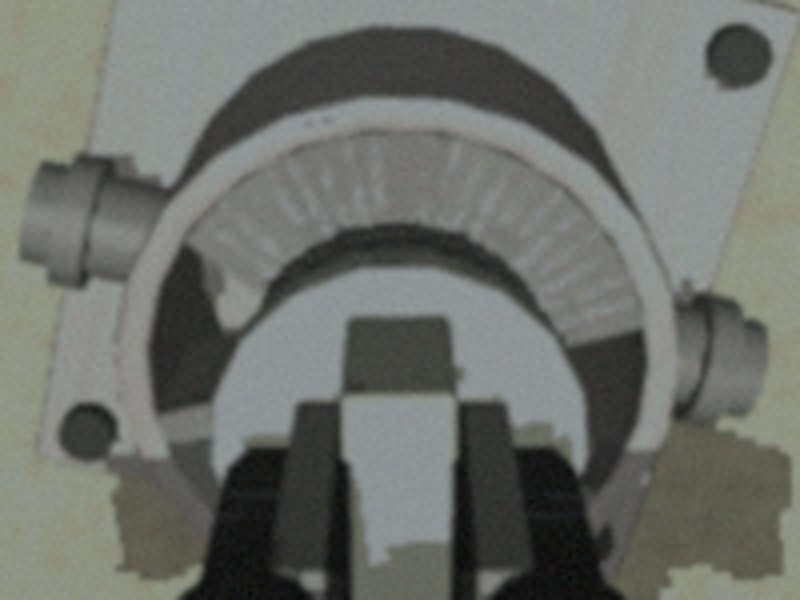

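Call:
carry_out(rows=[[-1,0,-0.0005,0,0],[-1,-0.0005,-0.0005,0,0],[-1,0,0,-0.001,0],[-1,0,0,-0.001,0],[-1,0,0,-0.001,0],[-1,0,0,0,0],[-1,0,0,0,0],[-1,0,0,0,0],[-1,0,0,0,0],[-1,0,0,0,0]])

```text
clock: 26.4
ee_pos: [0.5687, -0.2212, 0.1593]
eef_rot: [0.739, 0.674, 0.0, 0.0]
wrist_force: [-0.3, -2.8, -6.8]
width: 0.0107
```

```bash
python3 - <<'E'
from h import *
state()
E
```

```text
t 26.4 p [ 0.5687 -0.2212  0.1593] ax 1.4789 zt [ 9.e-04  2.e-04 -1.e+00] F [-0.3 -2.8 -6.8] M [-0.46 -0.    0.16] w 0.0107 q [ 0.46  0.76 -0.22  1.75  0.25  0.66  0.01]
```

TCP is at 159.3 mm, so the foot is about 40 mm below the mouth, and it resists the pull: it's in the notches. I'll neutralise the pull, release, and withdraw a little to look.

Call:
carry_out(rows=[[-1,-0.0003,0,0.001,0],[-0.8,0,0,0.0005,0],[-0.72,0,0,0,0],[-0.65,0,0,0,0],[-0.5,0,0,0,0],[-0.3,0,0,0,0],[-0.1,0,0,0,0],[-0.1,0,0,-0.005,0],[-0.1,0,0,-0.01,0],[-0.1,0,0,-0.01,0]])

```text
clock: 27.23
ee_pos: [0.5683, -0.2215, 0.1836]
eef_rot: [0.739, 0.674, 0.0, -0.0]
wrist_force: [-0.1, -0.3, 0.2]
width: 0.0385
```

Call:
carry_out(rows=[[-0.1,0,0,-0.015,0],[0,0,0,-0.02,0],[0,0,0,-0.025,0],[0,0,0,-0.025,0],[0,0,0,-0.025,0],[0,0,0,-0.02,0],[0,0,0,-0.01,0],[0,0,0,0,0],[0,0,0,0,0],[0,0,0,0,0]])

```text
clock: 28.07
ee_pos: [0.5675, -0.2214, 0.3217]
eef_rot: [0.739, 0.674, -0.001, -0.001]
wrist_force: [-1.1, -0.2, -0.6]
width: 0.0424
```

```bash
python3 - <<'E'
from h import *
d=snap('wrist','w20');state();s=snap('scene','s20')
a=cv2.resize(d['image'][140:300,240:400],None,fx=2.5,fy=2.5,interpolation=cv2.INTER_CUBIC);b=cv2.resize(s['image'][250:350,230:330],None,fx=4,fy=4,interpolation=cv2.INTER_CUBIC)
W=np.zeros((400,800,3),np.uint8);W[:400,:400]=a;W[:400,400:800]=b;cv2.imwrite('pics/v20.png',W)
E
```

```text
t 28.12 p [ 0.5674 -0.2214  0.3214] ax 1.4788 zt [-2.7e-03  9.0e-04 -1.0e+00] F [0.1 0.9 0.3] M [-0.05 -0.02  0.  ] w 0.0426 q [ 0.5   0.56 -0.28  1.61  0.18  1.    0.07]
```

View pics/v20.png

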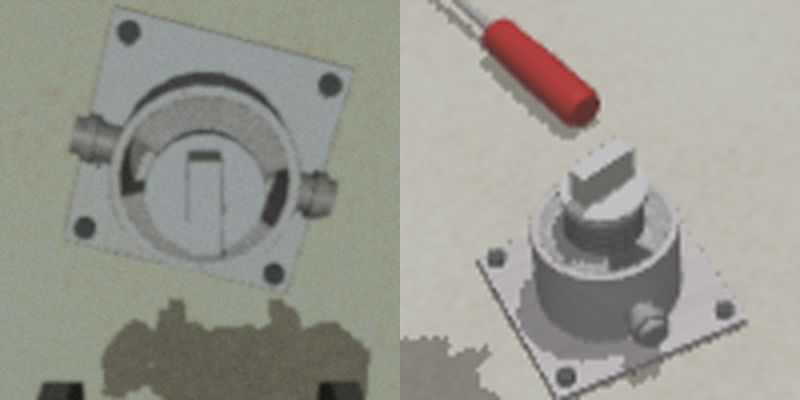

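```bash
python3 - <<'E'
from h import *
s=load('s20');w=load('w20')
f=8
c=cv2.resize(s['image'][270:330,250:310],None,fx=10,fy=10,interpolation=cv2.INTER_CUBIC);cv2.imwrite('pics/s20c.png',c)
c=cv2.resize(w['image'][190:250,290:350],None,fx=10,fy=10,interpolation=cv2.INTER_CUBIC);cv2.imwrite('pics/w20c.png',c)
E
```

```text
(no output)
```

View pics/s20c.png

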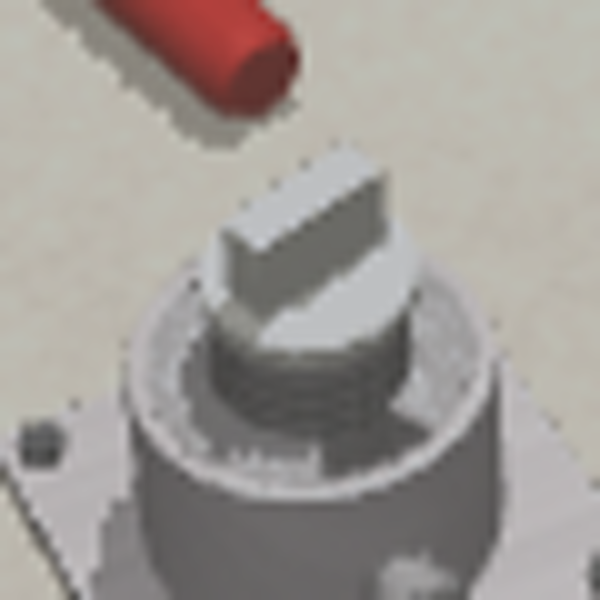

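View pics/w20c.png

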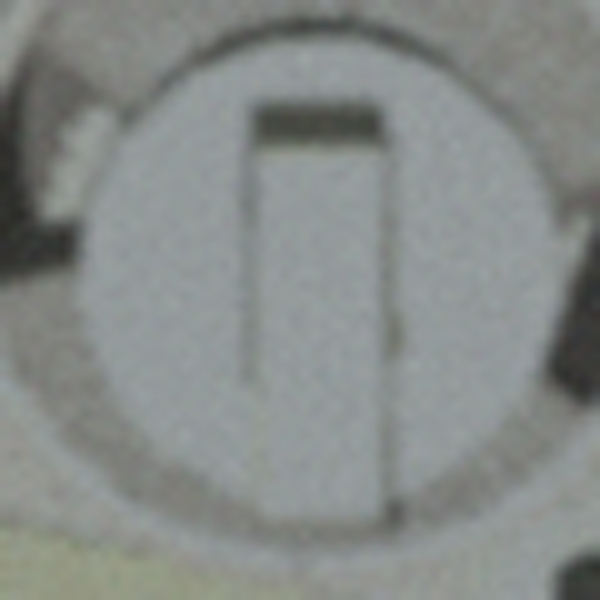

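```bash
python3 - <<'E'
from h import *
s=load('s20');w=load('w20')
us=(250+30.35-.5,270+19.85-.5);uw=(290+32.25-.5,190+33.45-.5)
P=tri([(s,*us),(w,*uw)]);print('bar top',P,proj(s,P)-us,proj(w,P)-uw)
# holes check: v20 left crop (2.5x from 240,140), right crop (4x from 230,250)
fw=lambda x,y:(240+(x+.5)/2.5-.5,140+(y+.5)/2.5-.5);fs=lambda x,y:(230+(x+.5)/4-.5,250+(y+.5)/4-.5)
for a,b in [((85,228),(566-400,375)),((273,273),(724-400,310)),((128,32),(497-400,257))]:
    Q=tri([(w,*fw(*a)),(s,*fs(*b))]);print('hole',Q,proj(s,Q)-fs(*b))
Y=[onz(w,290+(x+.5)/10-.5,190+(y+.5)/10-.5,.104) for x,y in [(255,148),(385,148),(388,520),(262,520)]]
m=(Y[0]+Y[1]-Y[2]-Y[3])/2;print('len',np.linalg.norm(m),np.linalg.norm(Y[0]-Y[1]),'yaw',np.arctan2(m[1],m[0]),'turned',2.82-np.arctan2(m[1],m[0]))
E
```

```text
bar top [ 0.56932369 -0.21958182  0.10166884] [[0.40762903 0.06837283]] [[-0.68246409  0.66900828]]
hole [ 0.52328402 -0.25331243 -0.06463991] [[-11.64001843  -3.99995523]]
hole [ 0.62356302 -0.23997443  0.05628003] [[-17.32336803  -3.56829626]]
hole [ 0.50832386 -0.19557525 -0.03888433] [[18.75495389 -0.11385269]]
len 0.033473083113863634 0.011115918280306955 yaw 1.4938465573647994 turned 1.3261534426352004
```

```bash
python3 - <<'E'
from h import *
s=load('s20');w=load('w20')
fw=lambda x,y:(240+(x+.5)/2.5-.5,140+(y+.5)/2.5-.5);fs=lambda x,y:(230+(x+.5)/4-.5,250+(y+.5)/4-.5)
for a,b in [((85,228),(497-400,257)),((273,273),(566-400,375)),((329,84),(724-400,310))]:
    Q=tri([(w,*fw(*a)),(s,*fs(*b))]);print('hole',Q,proj(s,Q)-fs(*b))
# sleeve rim bottom-most and left/right in scene, head axis (.5695,-.2208)
C=np.array([.5695,-.2208])
t=np.linspace(0,2*np.pi,361)
for z in (.053,.056,.059):
    q=proj(s,np.c_[C[0]+.039*np.cos(t),C[1]+.039*np.sin(t),0*t+z]);q=(q-[250,270]+.5)*10-.5
    print('rim z',z,'u',q[:,0].min().round(),q[:,0].max().round(),'v',q[:,1].min().round(),q[:,1].max().round(),'seen u128..498 v ..500')
for z in (.101,.104,.115):
    a=1.494;e=np.array([np.cos(a),np.sin(a)]);n=np.array([-e[1],e[0]])
    q=proj(s,np.array([[*(C+i*.017*e+j*.006*n),z] for i,j in [(-1,1),(-1,-1),(1,-1),(1,1)]]));q=(q-[250,270]+.5)*10-.5
    print('bar top',z,q.round().tolist(),q.mean(0),'seen',[303,198])
E
```

```text
hole [ 0.51068071 -0.24901202  0.00771039] [[0.28964276 0.08500935]]
hole [ 0.59671686 -0.27946675  0.00771365] [[0.41096684 0.06456111]]
hole [ 0.6275019  -0.19316458  0.00658308] [[ 0.45421279 -0.01970948]]
rim z 0.053 u 130.0 504.0 v 229.0 508.0 seen u128..498 v ..500
rim z 0.056 u 129.0 503.0 v 219.0 498.0 seen u128..498 v ..500
rim z 0.059 u 128.0 503.0 v 209.0 488.0 seen u128..498 v ..500
bar top 0.101 [[220.0, 232.0], [258.0, 263.0], [386.0, 178.0], [348.0, 148.0]] [303.12596028 205.04454563] seen [303, 198]
bar top 0.104 [[219.0, 221.0], [257.0, 253.0], [386.0, 168.0], [347.0, 137.0]] [302.24441073 194.7370592 ] seen [303, 198]
bar top 0.115 [[215.0, 183.0], [253.0, 214.0], [383.0, 130.0], [344.0, 99.0]] [298.98401614 156.61899356] seen [303, 198]
```

The checks agree with a lock. The bar's yaw shows a 1.326 rad (76 deg) turn from the slots. The scene view puts the bar top at z≈0.103–0.104 m (0.104 locked, 0.101 unlocked, 0.115 popped up). In the grip it rose 5.6 mm and then held against the pull. I'll do one quick check on the bystanders, then hand in.

```bash
python3 - <<'E'
from h import *
a=load('scene0')['image'];b=load('s20')['image']
for n,(u,v) in dict(beaker=(377,330),flask=(453,248),jar=(427,282),spare=(397,297),carton=(150,350),wrench=(314,214),driver=(258,262)).items():
    t=a[v-22:v+22,u-22:u+22];r=cv2.matchTemplate(b[v-40:v+40,u-40:u+40],t,cv2.TM_CCOEFF_NORMED);_,m,_,l=cv2.minMaxLoc(r);print(n,round(m,3),(l[0]-18,l[1]-18))
state();print(workorder.finish_job())
E
```

```text
beaker 1.0 (0, 0)
flask 1.0 (0, 0)
jar 1.0 (0, 0)
spare 1.0 (0, 0)
carton 0.896 (0, 0)
wrench 0.427 (0, 0)
driver 0.993 (0, 0)
t 28.17 p [ 0.5675 -0.2214  0.3214] ax 1.4788 zt [-0.0027  0.001  -1.    ] F [ 0.  -0.7 -0.7] M [-0.07 -0.02 -0.  ] w 0.0427 q [ 0.5   0.56 -0.28  1.61  0.18  1.    0.07]
the job is handed in; nothing more can be done
None
```

The cartridge is locked in the filter head and released, and the job was handed in at about 28 s. No verdict was reported.

**What I did:**
- I took the cartridge from the rack by its bar and eased the grip so it swung down. I then rocked it upright on the bench and let go; it stood there free.
- I regripped the bar and lowered the cartridge into the slots. I pressed it about 46 mm deep and turned it clockwise until the stop gave 1.4 N m.
- The first lift hung about 3 mm low with the turn still loaded. After I unloaded the turn and the side force, it sprang up into the notches.

**Last checks:**
- **Turn:** the bar ended 1.326 rad (76 deg) from the measured slot angle.
- **Lift:** it rose 5.6 mm in the grip, to about 40 mm below the mouth, and held against a pull of about 5 N.
- **Position:** the bar centre is within about 1 mm of the head's axis, and the gripper is well clear.
- **Height, where two estimates disagreed:** the scene view put the bar top at about 103.5 mm (104 mm is locked). Two-view triangulation gave 101.7 mm, nearer the unlocked 101 mm. I trusted the pull test and the scene view.
- **Bystanders:** the beaker, bottle, jar, spare, carton and screwdriver matched their starting images with no shift. The wrench matched poorly (0.43), so its position is not confirmed. I didn't look into why; the arm's route did not pass over it.

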